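# Heft out the bronze drilling plate and fit it to the jig

### The job

Set up the drill station for a batch of pegs: one of the four closed wooden boxes holds the heavy bronze drilling plate, the others only light plywood patterns, so heft the boxes to find it and open no light one. Lift the bronze plate out, lower it over the drill jig's two pins until it lies flush, and only then push the red drill switch button fully in to try the drill. Lay every loose ebony peg blank flat in the shallow tray, and finish with all the boxes standing closed, the opened one with its lid back on, and the other bench things left alone.

Things in the scene. Friction and masses are not known exactly. Their poses are not given: they have to be found in the camera images.
- box_a: one of four identical closed wooden boxes, 104 (x) x 60 (y) x 46 mm tall without lid, walls and floor 4 mm. Origin: centre of underside, z up. Heft it by its long walls, 60 mm apart along y. Closed, it weighs about 0.26 kg with a plywood pattern, 0.64 kg with the bronze plate. Neither look, name nor place tells which is heavy.
- lid_a: lift-off lid of box_a: panel 104 x 60 x 6 mm, under it a plug 90 x 46 x 5 mm that fits the box with 3 mm play all round, on top a central bar handle 10 mm thick (x), 34 long (y), 22 tall. Origin: centre of the panel's underside, 46 mm above the box's origin when closed, 5 mm above the table when lying on its plug. 0.06 kg.
- plate_a: plate flat on the floor of box_a, 2 mm play all round: the one bronze plate (0.42 kg) or a plywood pattern. 92 (x) x 48 (y) x 8 mm, two 10 mm through holes on its x axis 35 mm either side of centre, central bar handle 12 mm thick (x), 30 long (y), 24 tall above the plate. Origin: centre of underside, 4 mm above the box's. Fits the jig either way round.
- box_b: one of four identical closed wooden boxes, 104 (x) x 60 (y) x 46 mm tall without lid, walls and floor 4 mm. Origin: centre of underside, z up. Heft it by its long walls, 60 mm apart along y. Closed, it weighs about 0.26 kg with a plywood pattern, 0.64 kg with the bronze plate. Neither look, name nor place tells which is heavy.
- lid_b: lift-off lid of box_b: panel 104 x 60 x 6 mm, under it a plug 90 x 46 x 5 mm that fits the box with 3 mm play all round, on top a central bar handle 10 mm thick (x), 34 long (y), 22 tall. Origin: centre of the panel's underside, 46 mm above the box's origin when closed, 5 mm above the table when lying on its plug. 0.06 kg.
- plate_b: plate flat on the floor of box_b, 2 mm play all round: the one bronze plate (0.42 kg) or a plywood pattern. 92 (x) x 48 (y) x 8 mm, two 10 mm through holes on its x axis 35 mm either side of centre, central bar handle 12 mm thick (x), 30 long (y), 24 tall above the plate. Origin: centre of underside, 4 mm above the box's. Fits the jig either way round.
- box_c: one of four identical closed wooden boxes, 104 (x) x 60 (y) x 46 mm tall without lid, walls and floor 4 mm. Origin: centre of underside, z up. Heft it by its long walls, 60 mm apart along y. Closed, it weighs about 0.26 kg with a plywood pattern, 0.64 kg with the bronze plate. Neither look, name nor place tells which is heavy.
- lid_c: lift-off lid of box_c: panel 104 x 60 x 6 mm, under it a plug 90 x 46 x 5 mm that fits the box with 3 mm play all round, on top a central bar handle 10 mm thick (x), 34 long (y), 22 tall. Origin: centre of the panel's underside, 46 mm above the box's origin when closed, 5 mm above the table when lying on its plug. 0.06 kg.
- plate_c: plate flat on the floor of box_c, 2 mm play all round: the one bronze plate (0.42 kg) or a plywood pattern. 92 (x) x 48 (y) x 8 mm, two 10 mm through holes on its x axis 35 mm either side of centre, central bar handle 12 mm thick (x), 30 long (y), 24 tall above the plate. Origin: centre of underside, 4 mm above the box's. Fits the jig either way round.
- box_d: one of four identical closed wooden boxes, 104 (x) x 60 (y) x 46 mm tall without lid, walls and floor 4 mm. Origin: centre of underside, z up. Heft it by its long walls, 60 mm apart along y. Closed, it weighs about 0.26 kg with a plywood pattern, 0.64 kg with the bronze plate. Neither look, name nor place tells which is heavy.
- lid_d: lift-off lid of box_d: panel 104 x 60 x 6 mm, under it a plug 90 x 46 x 5 mm that fits the box with 3 mm play all round, on top a central bar handle 10 mm thick (x), 34 long (y), 22 tall. Origin: centre of the panel's underside, 46 mm above the box's origin when closed, 5 mm above the table when lying on its plug. 0.06 kg.
- plate_d: plate flat on the floor of box_d, 2 mm play all round: the one bronze plate (0.42 kg) or a plywood pattern. 92 (x) x 48 (y) x 8 mm, two 10 mm through holes on its x axis 35 mm either side of centre, central bar handle 12 mm thick (x), 30 long (y), 24 tall above the plate. Origin: centre of underside, 4 mm above the box's. Fits the jig either way round.
- jig_seat (a point): centre of the drill jig's flat top, 20 mm above the table: the plate's origin comes here when flush. The jig is a fixed dark steel base 110 (x) x 74 (y) mm with two upright locating pins on its x axis, 35 mm either side of this point, 8 mm thick, 20 mm tall, the top 6 mm tapered.
- switch (a joint): travel of the red push button, m: 0 up, 0.006 fully in; springs back; about 5 N to push fully in
- switch_top (a point): centre of the red button's top face, 30 mm across, on top of the fixed grey drill press switch box (80 x 70 mm, 46 mm tall); it is pushed straight down
- clip: bystander: fixed spring clip on a 70 x 45 mm foot holding a dark ebony peg upright, 114 mm tall in all; origin at the foot's centre
- bridge: bystander, to be left alone: horn bridge, a bar 64 x 16 mm and 14 mm tall, long along its own y; origin at the centre of its underside
- gauge: bystander, to be left alone: hardwood peg gauge block with three small holes, 60 (y) x 26 x 22 mm tall; origin at the centre of its underside
- handle: bystander, to be left alone: chunky bronze file handle lying down, 100 mm long (x), 32 mm thick; origin at the centre of its underside
- blank_1_mid (a point): centre of a loose ebony peg blank (one to three are there), a dark square bar 90 (x) x 16 x 16 mm, 0.03 kg, lying flat on the table at the start
- blank_2_mid (a point): centre of a loose ebony peg blank (one to three are there), a dark square bar 90 (x) x 16 x 16 mm, 0.03 kg, lying flat on the table at the start
- blank_3_mid (a point): centre of a loose ebony peg blank (one to three are there), a dark square bar 90 (x) x 16 x 16 mm, 0.03 kg, lying flat on the table at the start
- tray_floor (a point): centre of the inner floor, 4 mm above the table, of the fixed shallow wooden tray for peg blanks: 124 (x) x 154 (y) mm outside, walls 4 mm thick and 22 mm tall over all; room for three blanks side by side along its x

How it is judged:
By the outcome, as a careful person would: the job done as asked, in the order asked, and still so for the second after the job is handed in, with the robot touching nothing.
Of blank_1, blank_2, blank_3 only 1 to 3 are there at a start; the rules pass over those that are not, and their reading is None.
At some moment in a run one of box_a, box_b, box_c, box_d, blank_1, blank_2, blank_3 may be knocked a few centimetres aside while the robot is not near it.
It also fails if it takes over 210 s, if anything falls off the work surface, if the arm or the gripper's body presses on something with over 40 N, if the wrist force passes 120 N, or if a joint passes its speed limit or range.

### The arm

A 6-joint arm with a two-finger parallel gripper is mounted at the origin on the work surface. World frame = base frame: x ahead of the robot, y to its left, z up, the work surface at z = 0. Lengths are in m, angles in degrees, forces in N, time in s.
With the tool pointing down it reaches from about 0.325 to 0.9 m from the base axis. Payload 6.1 kg.
Tool frame: the origin (TCP) lies at the very end of the fingers, on their centre line; the grasp point (between the pads) lies 19 mm behind it; x points along the fingers, z is the direction in which the jaws open and shut, and the axes are right-handed (so a half turn about x gives the same grasp; the last joint's range is limited). The gripper opens to 87 mm and grips with 3 to 60 N. Pads are 19 mm wide; open, the fingers measure 117 mm over their backs; the gripper's body (75 mm by 190 mm) begins 51 mm behind the grasp point.
Start: joints at [58.722, 12.628, 87.462, -0, 79.91, -7.225], TCP at [0.255, 0.571, 0.223] pointing down, gripper open.
Joint ranges: [-170.65, 170.65], [-52.31, 119.04], [5.05, 147.46], [-71.25, 251.25], [11.57, 151.72], [-153.62, 153.62]. Speed limits (degrees/s): [147.25, 147.25, 172.46, 180, 180, 180].

### API

Orientations are given as [roll, pitch, yaw] about the fixed x, y, z axes, in that order (R = Rz(yaw) Ry(pitch) Rx(roll)).
In Python, from workcell import arm gives the robot as it stands.
- The arm moves only by the tool jog_arm, never from a script. Its argument "series" is a list of rows, each an object with "fingers": the opening, from 0 (shut) to 1 (fully open); "slide": the shift along the tool's x, y, z in mm, a list of three; "twist": the turn about the tool's x in degrees. A call has exactly 5 rows; each row is the pose to reach, as a shift and turn from the pose measured when the call began, along the tool's axes at that moment; what a row does not reach only later rows make up. A row lasts 1/8 s, in which the tool goes at most 62.5 mm and 10.7 degrees, less where a joint would pass 70% of its speed; a pose out of reach is approached as far as the arm can. A call with a gripper value outside its range is refused whole. The fingers move at their own pace and stop on an object; "newtons" is the grip in N (left out, the last holds). Time passes only in rows, so rows that repeat a pose let the fingers close, or fill a call up. It gives the time, the measured TCP pose, the force and the opening at its end, in the units of the state.
- arm.state(): the state, without advancing time (a new reading comes with each control period).
- arm.snapshot(name): name is "scene" or "top" or "wrist"; returns the picture (400x640x3 uint8, blue, green, red); there is no depth.
- arm.camera_params(name): a dict with "fx", "fy", "cx", "cy" (pixels), "view" (4x4, takes a point from world to camera coordinates); the wrist camera has in their place "T_tool_cam" (4x4, takes a point from camera to tool coordinates, whose origin is the TCP and whose axes are the tool frame's). Camera axes: x right, y down, z forward; pixel columns grow to the right and rows downward; lengths in m; the calibration is good to about 2 mm. The wrist camera is an equidistant fisheye: a pixel r from the principal point sees the ray r / f radians off the axis. A picture is of the moment at which its call begins: read the wrist's pose just before it. camera_params takes no time and is no camera call.
- arm.hand_in(): hands the job in, once; it reports no verdict.
The state is a dict: "t": time; "joint_pos": joint angles; "joint_velocities": joint speeds; "effort": joint torques, N m; "position": TCP position; "tcp_rot": TCP orientation; "wrist_force": force on the tool from outside, world axes, zero at the start; "ft_torque": the same for the moment, N m; "grip_width": finger opening in m.
Only numpy, scipy, OpenCV 4.12 (cv2) and the standard library are available. Lean on these libraries where they do the work, as an engineer would, in place of code of your own. Each camera call takes 0.05 s, during which the arm holds its last target.

## Working session

There is one attempt and no reset: what is moved stays moved. The work goes in short steps, Python scripts to look and compute and a tool call to move; the robot and the scene stay as the last step left them, time stands still between calls to the robot, and variables do not carry over. Pictures are saved under pics/ and viewed, and the job is handed in when it is done.

Besides the shell and the picture viewer there is one more tool, called after "Request:" as name(argument=value, ...) on one line, values as JSON. jog_arm: Moves the arm, as the interface text tells. Its arguments: {"type":"object","properties":{"series":{"type":"array","items":{"type":"object","properties":{"fingers":{"type":"number"},"slide":{"type":"array","items":{"type":"number"}},"twist":{"type":"number"}}}},"newtons":{"type":"number"}},"required":["series"]}

```bash
ls -la; mkdir -p pics
python3 - <<'E'
from workcell import arm
import cv2
s=arm.state(); print(s)
for n in ("scene","top","wrist"):
    im=arm.snapshot(n); cv2.imwrite(f"pics/{n}0.png",im)
    p=arm.camera_params(n); print(n,p)
E
```

```text
total 12
drwxr-xr-x  3 agent agent 4096 Dec  7 02:03 .
drwxr-xr-x 23 root  root  4096 Dec  7 02:03 ..
drwxr-xr-x  2 agent agent 4096 Dec  7 02:03 pics
{'t': 0.0, 'joint_pos': array([ 5.87236512e+01,  1.26765825e+01,  8.75255911e+01,  1.59739169e-04,
        7.99094386e+01, -7.22438447e+00]), 'joint_velocities': array([-0.06356586,  0.0491572 ,  0.02992658, -0.0446363 , -0.03738996,
       -0.01649947]), 'effort': array([ 7.61722968e-04, -4.94605529e+01, -3.87378788e+01,  7.00365915e-02,
        5.71440021e-02, -1.30229851e-04]), 'position': array([0.2544019 , 0.57020534, 0.22142436]), 'tcp_rot': array([ 172.69491042,   89.88838774, -121.35708209]), 'wrist_force': array([ 0.23370673,  0.15477294, -0.71249664]), 'ft_torque': array([-0.04039917,  0.00975011, -0.03945147]), 'grip_width': 0.08686137711303023}
scene {'fx': 386.0193916139004, 'fy': 386.0193916139004, 'cx': 321.59545200692935, 'cy': 196.25154494410324, 'view': array([[ 0.48135765,  0.87650075,  0.00642243, -0.28444444],
       [ 0.67629165, -0.36672544, -0.63885997, -0.34132159],
       [-0.55760597,  0.31186357, -0.76929623
[... 205 characters left out ...]
0197479 , -0.99952636,  0.02360258, -0.00794183],
       [-0.99759973, -0.02126593, -0.0658979 ,  0.59189932],
       [ 0.06636862, -0.02224459, -0.99754718,  1.10149177],
       [ 0.        ,  0.        ,  0.        ,  1.        ]])}
wrist {'fx': 309.70691628693146, 'fy': 309.70691628693146, 'cx': 322.4948128259333, 'cy': 205.96724211386314, 'T_tool_cam': array([[-7.58944546e-04, -2.40581632e-01,  9.70628612e-01,
        -1.62107540e-01],
       [ 5.30003660e-04, -9.70628852e-01, -2.40581277e-01,
         6.56981227e-02],
       [ 9.99999572e-01,  3.31848869e-04,  8.64162619e-04,
        -1.48174887e-04],
       [ 0.00000000e+00,  0.00000000e+00,  0.00000000e+00,
         1.00000000e+00]])}
```

View pics/top0.png

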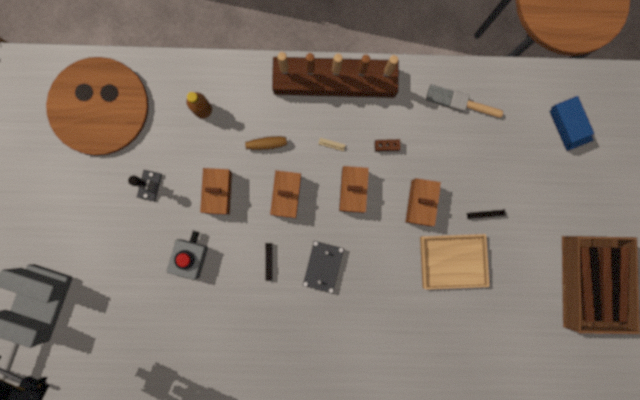

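View pics/scene0.png

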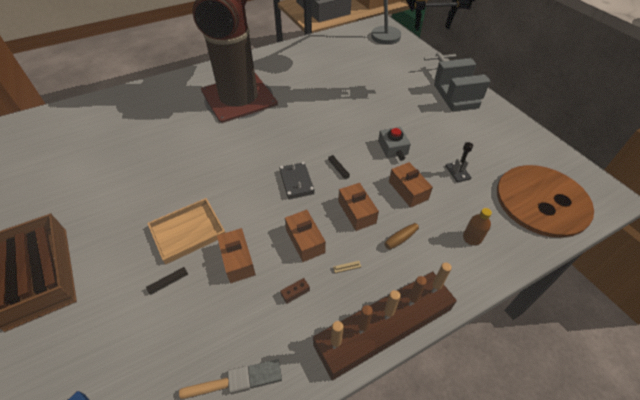

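View pics/wrist0.png

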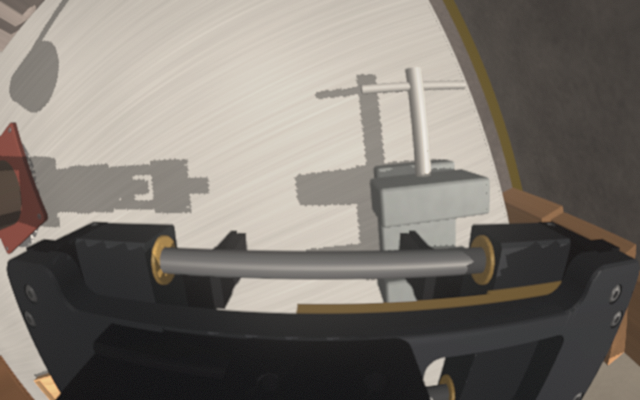

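```bash
cat > h.py <<'E'
import numpy as np, cv2
from scipy.spatial.transform import Rotation as Ro
from workcell import arm
def R_of(rpy): return Ro.from_euler('xyz',rpy,degrees=True).as_matrix()
def pose():
    s=arm.state(); return np.array(s['position']),R_of(s['tcp_rot']),s
def ray(cam,uv,T=None):
    p=arm.camera_params(cam); u,v=uv
    x=(u-p['cx'])/p['fx']; y=(v-p['cy'])/p['fy']
    if cam=='wrist':
        th=np.hypot(x,y); k=np.sin(th)/th if th>1e-9 else 1
        d=np.array([x*k,y*k,np.cos(th)]); M=T@p['T_tool_cam']
        return M[:3,3],M[:3,:3]@d
    V=np.linalg.inv(p['view']); return V[:3,3],V[:3,:3]@np.array([x,y,1])
def onplane(cam,uv,z,T=None):
    o,d=ray(cam,uv,T); return o+d*(z-o[2])/d[2]
def proj(cam,P,T=None):
    p=arm.camera_params(cam); P=np.append(P,1)
    if cam=='wrist':
        c=np.linalg.inv(T@p['T_tool_cam'])@P; r=np.hypot(c[0],c[1]); th=np.arctan2(r,c[2])
        k=th/r if r>1e-9 else 1/c[2]
        return p['cx']+p['fx']*c[0]*k,p['cy']+p['fy']*c[1]*k
    c=p['view']@P; return p['cx']+p['fx']*c[0]/c[2],p['cy']+p['fy']*c[1]/c[2]
def T_now():
    p,R,s=pose(); T=np.eye(4); T[:3,:3]=R; T[:3,3]=p; return T
def snapw(name):
    T=T_now(); im=arm.snapshot('wrist'); cv2.imwrite(f'pics/{name}.png',im); np.save(f'pics/{name}.npy',T); return im,T
def jawang(R): # world angle of jaw axis mod 180
    z=R[:,2]; return np.degrees(np.arctan2(z[1],z[0]))
def plan(xyz,ang=None):
    """slide (tool mm) and twist to bring TCP to xyz with jaw axis at ang (deg world, mod 180)"""
    p,R,s=pose(); d=R.T@(np.array(xyz)-p)*1000
    a=jawang(R); tw=0
    if ang is not None:
        dd=(ang-a+90)%180-90   # world ccw about z up; tool x is down => twist=-dd
        tw=-dd
    print('t',round(s['t'],2),'pos',p.round(4),'jaw',round(a,1),'tilt',np.degrees(np.arccos(-R[2,0])).round(2),'j6',s['joint_pos'][5].round(0),'F',s['wrist_force'].round(1),'w',round(s['grip_width'],4))
    print('slide',d.round(1),'twist',round(tw,1)); return d,tw
E
python3 - <<'E'
import cv2
im=cv2.imread('pics/top0.png')
cv2.imwrite('pics/top0a.png',cv2.resize(im[140:310,120:330],None,fx=3.8,fy=3.5,interpolation=cv2.INTER_CUBIC)[:600,:800])
cv2.imwrite('pics/top0b.png',cv2.resize(im[140:310,300:510],None,fx=3.8,fy=3.5,interpolation=cv2.INTER_CUBIC)[:600,:800])
E
```

```text
(no output)
```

View pics/top0a.png

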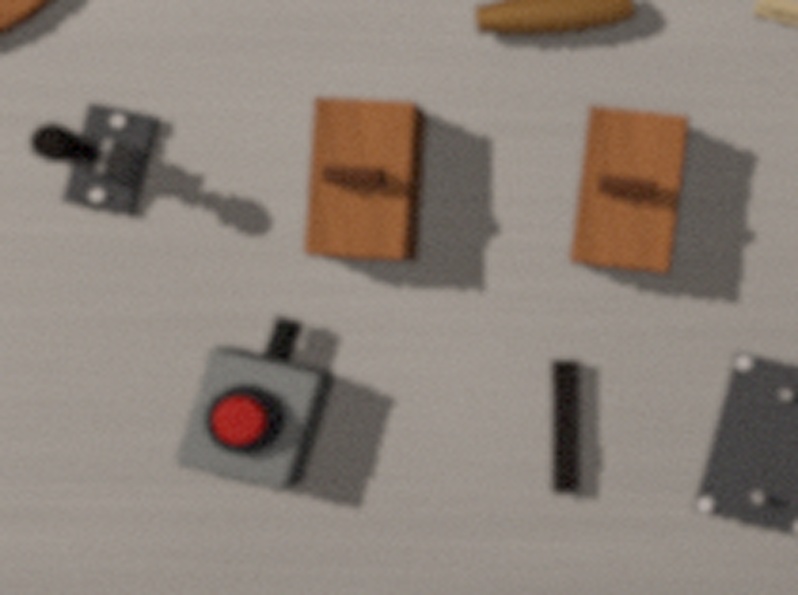

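View pics/top0b.png

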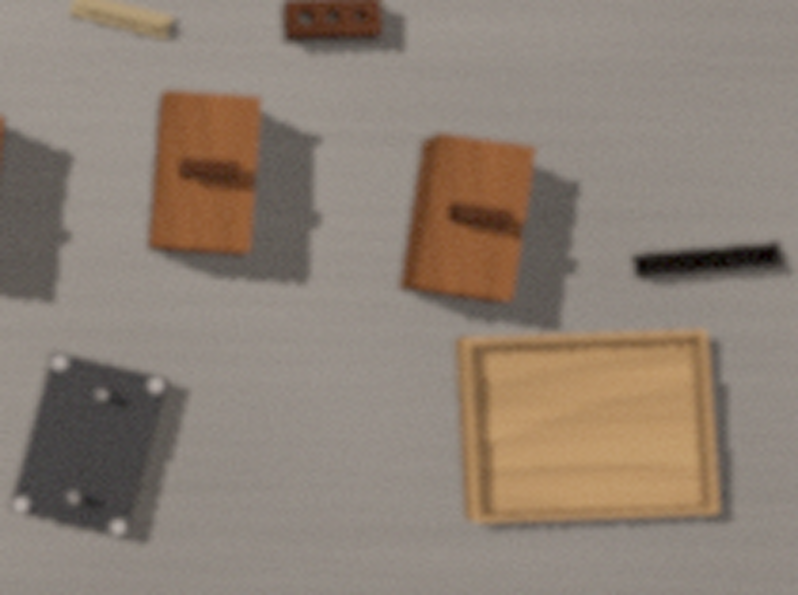

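```bash
cat > top.py <<'E'
from h import *
import sys
def rect(cam,cnt,z):
    hull=cv2.convexHull(cnt).reshape(-1,2)
    W=np.array([onplane(cam,q,z)[:2] for q in hull])*1000
    (c,(w,h),a)=cv2.minAreaRect(W.astype(np.float32))
    if w<h: w,h,a=h,w,a+90
    return np.array(c)/1000,w,h,(a+90)%180-90   # a = world angle of long axis
def find(im,verbose=True):
    hsv=cv2.cvtColor(im,cv2.COLOR_BGR2HSV); H,S,V=cv2.split(hsv)
    out=[]
    def go(name,m,z,amin,amax,roi=(130,330,120,520)):
        k=np.zeros_like(m); k[roi[0]:roi[1],roi[2]:roi[3]]=255; m=m&k
        cs,_=cv2.findContours(m,cv2.RETR_EXTERNAL,cv2.CHAIN_APPROX_NONE)
        for c in cs:
            A=cv2.contourArea(c)
            if amin<A<amax:
                r=rect('top',c,z); M=cv2.moments(c)
                print(name,'px',(round(M['m10']/M['m00'],1),round(M['m01']/M['m00'],1)),'A',A,'xy',r[0].round(4),'wh',round(r[1],1),round(r[2],1),'ang',round(r[3],1))
    m=cv2.morphologyEx(cv2.inRange(hsv,(3,110,75),(13,255,255)),cv2.MORPH_CLOSE,np.ones((7,7)))
    go('box',m,.052,500,3000)
    go('blank',cv2.inRange(hsv,(0,0,0),(180,255,42)),.016,120,500)
    m=cv2.morphologyEx(cv2.inRange(hsv,(0,0,0),(180,255,95)),cv2.MORPH_OPEN,np.ones((3,3)))
    go('dark',m,.02,700,3000)
    m=cv2.inRange(hsv,(12,80,90),(25,255,255)); go('tray',cv2.morphologyEx(m,cv2.MORPH_CLOSE,np.ones((5,5))),.022,2500,6000)
    m=cv2.inRange(hsv,(0,150,80),(4,255,255))|cv2.inRange(hsv,(174,150,80),(180,255,255)); go('red',m,.055,60,600)
if __name__=='__main__':
    find(arm.snapshot('top') if len(sys.argv)<2 else cv2.imread(sys.argv[1]))
E
python3 top.py pics/top0.png
```

```text
box px (423.0, 202.0) A 1212.0 xy [ 0.6002 -0.2293] wh 104.5 67.7 ang -7.9
box px (285.5, 194.0) A 1069.0 xy [0.6116 0.0904] wh 103.2 59.3 ang -5.2
box px (214.8, 190.9) A 1101.0 xy [0.6151 0.253 ] wh 103.0 60.4 ang -1.5
box px (353.7, 189.3) A 1084.0 xy [ 0.6261 -0.0674] wh 104.1 60.3 ang -3.0
dark px (324.3, 267.3) A 1352.5 xy [ 0.4425 -0.0054] wh 108.4 82.6 ang -13.8
tray px (454.3, 261.5) A 3427.5 xy [ 0.4624 -0.3121] wh 160.0 125.6 ang -86.8
red px (182.3, 259.6) A 139.0 xy [0.4568 0.32  ] wh 29.6 29.3 ang 2.2
```

Run:
```python
from h import *
p,R,s=pose();print(R.round(3))
plan([0.613,0.253,0.20],88.5)
```

```text
[[-0.001 -0.913  0.408]
 [-0.001  0.408  0.913]
 [-1.     0.    -0.002]]
t 0.15 pos [0.2545 0.5703 0.2217] jaw 65.9 tilt 0.09 j6 -7.0 F [0.6 0.  0.3] w 0.0869
slide [  21.8 -456.7 -143.6] twist -22.6
```

Request:
jog_arm(series=[{"slide": [10, -62, -20], "twist": -9, "fingers": 1}, {"slide": [15, -124, -40], "twist": -18, "fingers": 1}, {"slide": [20, -186, -60], "twist": -22.6, "fingers": 1}, {"slide": [22, -248, -80], "twist": -22.6, "fingers": 1}, {"slide": [22, -308, -97], "twist": -22.6, "fingers": 1}], newtons=25)

```text
t: 0.78
position: [0.4881, 0.3621, 0.1993]
tcp_rot: [138.3, 89.9, -133.1]
wrist_force: [0.9, 0.1, -1.4]
grip_width: 0.0871
```

Run:
```python
from h import *
plan([0.613,0.253,0.20],88.5)
```

```text
t 0.78 pos [0.4881 0.3621 0.1993] jaw 88.6 tilt 0.12 j6 -59.0 F [ 0.9  0.1 -1.4] w 0.0871
slide [  -0.7 -127.6 -105.9] twist 0.1
```

Request:
jog_arm(series=[{"slide": [0, -44, -36], "fingers": 1}, {"slide": [0, -88, -72], "fingers": 1}, {"slide": [0, -128, -106], "fingers": 1}, {"slide": [0, -128, -106], "fingers": 1}, {"slide": [0, -128, -106], "fingers": 1}])

```text
invalid input
```

Run:
```python
from h import *
im,T=snapw('w1')
plan([0.613,0.253,0.20],88.5)
```

```text
t 0.82 pos [0.4941 0.3566 0.1995] jaw 88.3 tilt 0.33 j6 -60.0 F [ 3.1 -3.3  0.8] w 0.0872
slide [   0.3 -122.  -100. ] twist -0.2
```

View pics/w1.png

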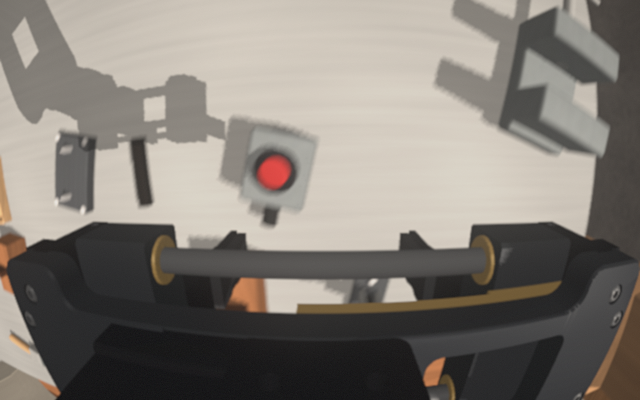

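Request:
jog_arm(series=[{"slide": [0, -42, -35], "twist": 0, "fingers": 1}, {"slide": [0, -84, -70], "twist": 0, "fingers": 1}, {"slide": [0, -122, -100], "twist": 0, "fingers": 1}, {"slide": [0, -122, -100], "twist": 0, "fingers": 1}, {"slide": [0, -122, -100], "twist": 0, "fingers": 1}])

```text
t: 1.45
position: [0.6124, 0.2532, 0.1997]
tcp_rot: [-162.6, 89.7, -74.3]
wrist_force: [-0.2, 0.0, -0.7]
grip_width: 0.0871
```

Run:
```python
from h import *
im,T=snapw('w2')
plan([0.613,0.253,0.20],88.5)
```

```text
t 1.5 pos [0.6121 0.2537 0.1999] jaw 88.3 tilt 0.3 j6 -72.0 F [-1.1  0.  -0.2] w 0.0872
slide [-0.1 -0.9 -0.7] twist -0.2
```

View pics/w2.png

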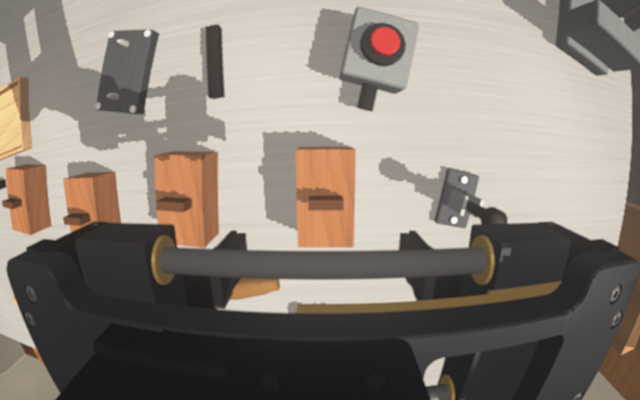

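```bash
cat >> h.py <<'E'
def corners(name,pts,z):
    T=np.load(f'pics/{name}.npy'); W=np.array([onplane('wrist',q,z,T)[:2] for q in pts])*1000
    (c,(w,h),a)=cv2.minAreaRect(W.astype(np.float32))
    if w<h: w,h,a=h,w,a+90
    print('mean',W.mean(0).round(1),'rect',np.round(c,1),round(w,1),round(h,1),'ang',round((a+90)%180-90,1)); return W
E
python3 - <<'E'
from h import *
corners('w2',[(297,148),(354,148),(353,247),(298,247)],.052)
print(proj('wrist',[.613,.253,.052],np.load('pics/w2.npy')))
plan([0.612,0.254,0.012],88.5)
E
```

```text
mean [616.8 255.7] rect [616.8 255.8] 105.2 59.2 ang -1.7
(np.float64(322.7815630192512), np.float64(195.72991307533098))
t 1.5 pos [0.6121 0.2537 0.1999] jaw 88.3 tilt 0.3 j6 -72.0 F [-1.1  0.  -0.2] w 0.0872
slide [187.9   0.4   1.2] twist -0.2
```

Request:
jog_arm(series=[{"slide": [60, -4, 1], "twist": 0, "fingers": 1}, {"slide": [120, -4, 1], "twist": 0, "fingers": 1}, {"slide": [165, -4, 1], "twist": 0, "fingers": 1}, {"slide": [188, -4, 1], "twist": 0, "fingers": 1}, {"slide": [188, -4, 1], "twist": 0, "fingers": 1}])

```text
t: 2.12
position: [0.6147, 0.2542, 0.0105]
tcp_rot: [166.8, 89.7, -104.8]
wrist_force: [-0.5, 0.2, 1.6]
grip_width: 0.0872
```

Request:
jog_arm(series=[{"slide": [0, 0, 0], "twist": 0, "fingers": 0.4}, {"slide": [0, 0, 0], "twist": 0, "fingers": 0.4}, {"slide": [0, 0, 0], "twist": 0, "fingers": 0.4}, {"slide": [0, 0, 0], "twist": 0, "fingers": 0.4}, {"slide": [-6, 0, 0], "twist": 0, "fingers": 0.4}], newtons=30)

```text
t: 2.75
position: [0.6133, 0.2537, 0.0153]
tcp_rot: [148.9, 89.5, -122.7]
wrist_force: [-0.2, -0.1, -5.5]
grip_width: 0.0597
```

Request:
jog_arm(series=[{"slide": [-15, 0, 0], "twist": 0, "fingers": 0.4}, {"slide": [-15, 0, 0], "twist": 0, "fingers": 0.4}, {"slide": [-15, 0, 0], "twist": 0, "fingers": 0.4}, {"slide": [-15, 0, 0], "twist": 0, "fingers": 0.4}, {"slide": [-15, 0, 0], "twist": 0, "fingers": 0.4}])

```text
t: 3.38
position: [0.6131, 0.2537, 0.0298]
tcp_rot: [145.6, 89.5, -126.1]
wrist_force: [-0.1, -0.6, -6.8]
grip_width: 0.0595
```

Run:
```python
from h import *
plan([0.612,0.254,0.012],88.5)
snapw('w3');
```

```text
t 3.38 pos [0.6131 0.2537 0.0298] jaw 88.4 tilt 0.49 j6 -72.0 F [-0.1 -0.6 -6.8] w 0.0595
slide [17.8  1.   0.4] twist -0.1
```

View pics/w3.png

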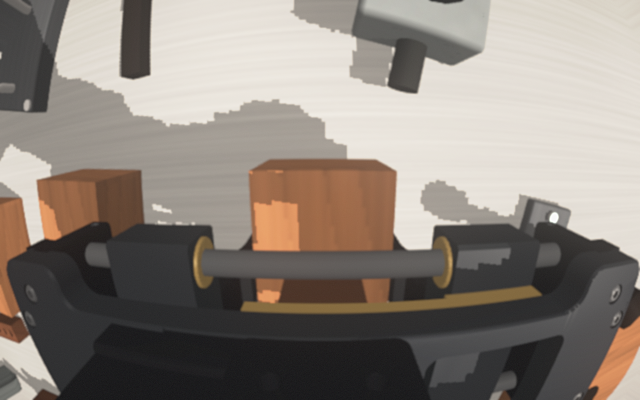

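Request:
jog_arm(series=[{"slide": [0, 0, 0], "twist": 0, "fingers": 0.4}, {"slide": [0, 0, 0], "twist": 0, "fingers": 0.4}, {"slide": [0, 0, 0], "twist": 0, "fingers": 0.4}, {"slide": [0, 0, 0], "twist": 0, "fingers": 0.4}, {"slide": [0, 0, 0], "twist": 0, "fingers": 0.4}])

```text
t: 4.05
position: [0.6132, 0.2538, 0.0299]
tcp_rot: [146.4, 89.5, -125.2]
wrist_force: [-0.3, -0.5, -6.2]
grip_width: 0.0599
```

Request:
jog_arm(series=[{"slide": [8, 0, 0], "twist": 0, "fingers": 0.4}, {"slide": [13, 0, 0], "twist": 0, "fingers": 0.4}, {"slide": [17, 0, 0], "twist": 0, "fingers": 0.4}, {"slide": [19, 0, 0], "twist": 0, "fingers": 0.4}, {"slide": [19.5, 0, 0], "twist": 0, "fingers": 0.4}])

```text
t: 4.68
position: [0.613, 0.2536, 0.0119]
tcp_rot: [143.9, 89.5, -127.7]
wrist_force: [-7.7, -2.8, 7.5]
grip_width: 0.0601
```

Request:
jog_arm(series=[{"slide": [-1, 0, 0], "twist": 0, "fingers": 1}, {"slide": [-1, 0, 0], "twist": 0, "fingers": 1}, {"slide": [-1, 0, 0], "twist": 0, "fingers": 1}, {"slide": [-40, 0, 0], "twist": 0, "fingers": 1}, {"slide": [-95, 0, 0], "twist": 0, "fingers": 1}])

```text
t: 5.3
position: [0.6119, 0.2538, 0.1055]
tcp_rot: [131.9, 89.3, -139.7]
wrist_force: [1.8, 0.6, -0.4]
grip_width: 0.0868
```

Request:
jog_arm(series=[{"slide": [-50, 0, 0], "twist": 10, "fingers": 1}, {"slide": [-90, 0, 0], "twist": 20, "fingers": 1}, {"slide": [-90, 0, 0], "twist": 30, "fingers": 0.5}, {"slide": [-90, 0, 0], "twist": 40, "fingers": 0.5}, {"slide": [-90, 0, 0], "twist": 50, "fingers": 0.5}])

```text
t: 5.92
position: [0.6129, 0.2546, 0.1957]
tcp_rot: [-176.6, 89.3, -138.6]
wrist_force: [-0.4, -0.4, -0.1]
grip_width: 0.0648
```

Request:
jog_arm(series=[{"slide": [0, 0, 0], "twist": 10, "fingers": 0.5}, {"slide": [0, 0, 0], "twist": 20, "fingers": 0.5}, {"slide": [0, 0, 0], "twist": 30, "fingers": 0.5}, {"slide": [0, 0, 0], "twist": 40, "fingers": 0.5}, {"slide": [0, 0, 0], "twist": 40, "fingers": 0.5}])

```text
t: 6.55
position: [0.613, 0.2546, 0.1957]
tcp_rot: [-136.5, 89.3, -138.3]
wrist_force: [0.3, 1.4, -0.0]
grip_width: 0.0435
```

Run:
```python
from h import *
plan([0.616,0.254,0.19],-1.7)
snapw('w4'); T=np.load('pics/w4.npy')
print(proj('wrist',[.616,.254,.074],T))
```

```text
t 6.55 pos [0.613  0.2546 0.1957] jaw -1.8 tilt 0.71 j6 18.0 F [ 0.3  1.4 -0. ] w 0.0435
slide [ 5.7 -0.4  3.1] twist -0.1
(np.float64(327.208209057602), np.float64(200.44829693364795))
```

View pics/w4.png

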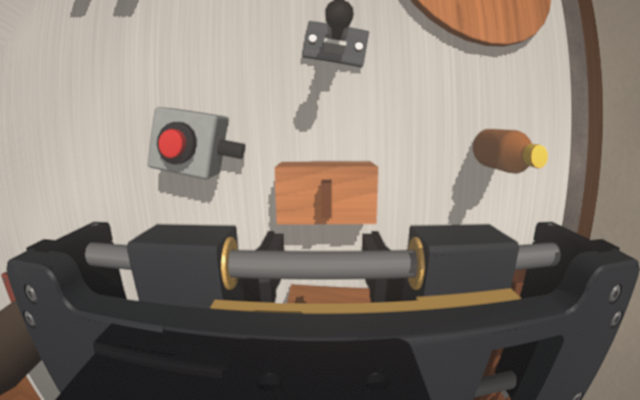

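Run:
```python
from h import *
corners('w4',[(276,163),(377,163),(377,223),(276,224)],.052)
im=cv2.imread('pics/w4.png'); cv2.imwrite('pics/w4z.png',cv2.resize(im[150:240,260:400],None,fx=5,fy=5,interpolation=cv2.INTER_CUBIC))
p,R,s=pose(); print(R.round(4))
```

```text
mean [615.5 255.7] rect [615.2 256. ] 105.3 63.6 ang -1.1
[[-0.0093  0.03    0.9995]
 [-0.0082  0.9995 -0.0301]
 [-0.9999 -0.0085 -0.009 ]]
```

View pics/w4z.png

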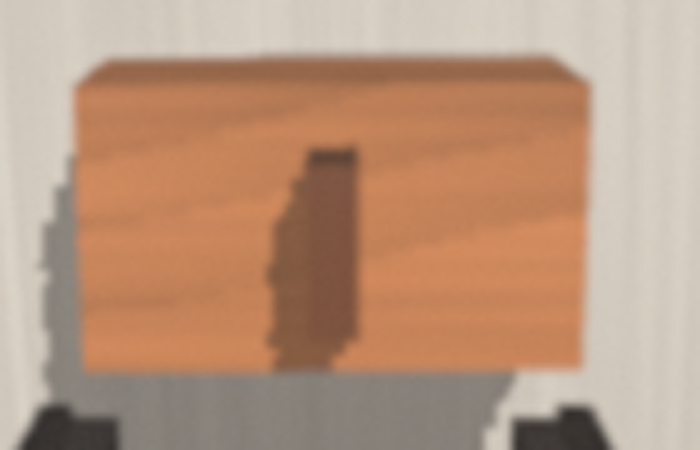

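Run:
```python
from h import *
plan([0.6155,0.254,0.056],-1.7)
```

```text
t 6.6 pos [0.6129 0.2546 0.1957] jaw -1.7 tilt 0.71 j6 18.0 F [-0.2 -0.5 -0.2] w 0.0432
slide [139.7   0.7   3.8] twist -0.0
```

Request:
jog_arm(series=[{"slide": [60, 0.7, 3.8], "twist": 0, "fingers": 0.5}, {"slide": [110, 0.7, 3.8], "twist": 0, "fingers": 0.5}, {"slide": [135, 0.7, 3.8], "twist": 0, "fingers": 0.5}, {"slide": [139.5, 0.7, 3.8], "twist": 0, "fingers": 0.5}, {"slide": [139.5, 0.7, 3.8], "twist": 0, "fingers": 0.5}], newtons=20)

```text
t: 7.22
position: [0.6161, 0.2542, 0.0571]
tcp_rot: [-134.3, 89.3, -136.0]
wrist_force: [-0.6, -0.4, 0.4]
grip_width: 0.0434
```

Request:
jog_arm(series=[{"slide": [0, 0, 0], "twist": 0, "fingers": 0}, {"slide": [0, 0, 0], "twist": 0, "fingers": 0}, {"slide": [0, 0, 0], "twist": 0, "fingers": 0}, {"slide": [0, 0, 0], "twist": 0, "fingers": 0}, {"slide": [0, 0, 0], "twist": 0, "fingers": 0}])

```text
t: 7.85
position: [0.6162, 0.2543, 0.0574]
tcp_rot: [-133.7, 89.4, -135.4]
wrist_force: [-0.8, -0.1, 2.4]
grip_width: 0.0099
```

Request:
jog_arm(series=[{"slide": [-10, 0, 0], "twist": 0, "fingers": 0}, {"slide": [-30, 0, 0], "twist": 0, "fingers": 0}, {"slide": [-60, 0, 0], "twist": 0, "fingers": 0}, {"slide": [-60, 0, 0], "twist": 0, "fingers": 0}, {"slide": [-60, 0, 0], "twist": 0, "fingers": 0}])

```text
t: 8.48
position: [0.6167, 0.2547, 0.1177]
tcp_rot: [-132.4, 89.4, -134.1]
wrist_force: [-0.3, -0.0, -1.4]
grip_width: 0.01
```

Run:
```python
from h import *
plan([0.6155,0.254,0.056],-1.7)
snapw('w5'); cv2.imwrite('pics/s5.png',arm.snapshot('scene'))
```

```text
t 8.47 pos [0.6167 0.2547 0.1177] jaw -1.6 tilt 0.62 j6 18.0 F [-0.3 -0.  -1.4] w 0.01
slide [61.7 -0.2 -0.7] twist 0.1
```

View pics/w5.png

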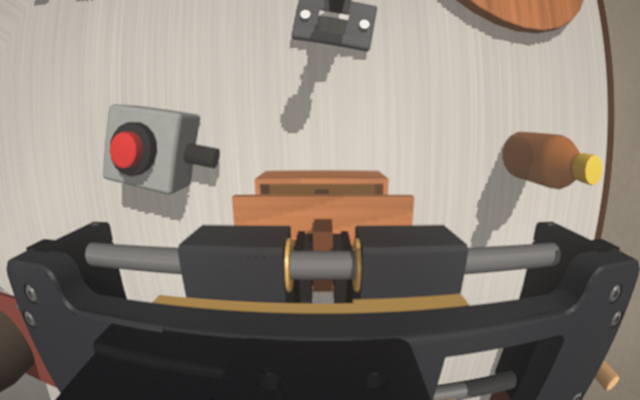

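View pics/s5.png

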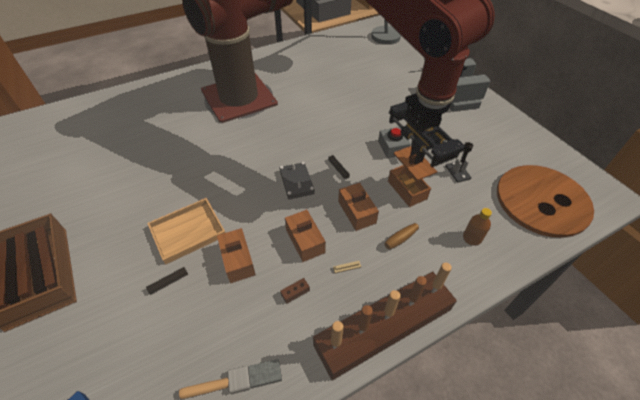

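Run:
```python
from h import *
plan([0.37,0.20,0.118],-1.7)
print(onplane('top',(269,261),.016))
```

```text
t 8.57 pos [0.6158 0.2544 0.1161] jaw -1.6 tilt 0.75 j6 18.0 F [0.5 0.6 0.2] w 0.0097
slide [   1.1  -61.5 -244.1] twist 0.1
[0.45481919 0.12730986 0.016     ]
```

Request:
jog_arm(series=[{"slide": [0, -12, -50], "twist": 0, "fingers": 0}, {"slide": [0, -27, -108], "twist": 0, "fingers": 0}, {"slide": [1, -42, -166], "twist": 0, "fingers": 0}, {"slide": [1, -54, -217], "twist": 0, "fingers": 0}, {"slide": [1, -61.5, -244], "twist": 0, "fingers": 0}])

```text
t: 9.2
position: [0.3667, 0.1992, 0.1165]
tcp_rot: [-142.8, 89.1, -144.4]
wrist_force: [-0.3, -0.3, -0.4]
grip_width: 0.0101
```

Run:
```python
from h import *
plan([0.37,0.20,0.0175],-1.7)
```

```text
t 9.2 pos [0.3667 0.1992 0.1165] jaw -1.6 tilt 0.93 j6 20.0 F [-0.3 -0.3 -0.4] w 0.0101
slide [98.9  1.9  4.5] twist 0.1
```

Request:
jog_arm(series=[{"slide": [50, 0, 0], "twist": 0, "fingers": 0}, {"slide": [85, 0, 0], "twist": 0, "fingers": 0}, {"slide": [96, 0, 0], "twist": 0, "fingers": 0}, {"slide": [99, 0, 0], "twist": 0, "fingers": 0}, {"slide": [99, 0, 0], "twist": 0, "fingers": 0}])

```text
t: 9.82
position: [0.3663, 0.1986, 0.0183]
tcp_rot: [-141.4, 89.1, -143.0]
wrist_force: [0.4, 0.5, -0.6]
grip_width: 0.0097
```

Request:
jog_arm(series=[{"slide": [0, 0, 0], "twist": 0, "fingers": 0.4}, {"slide": [0, 0, 0], "twist": 0, "fingers": 0.4}, {"slide": [-10, 0, 0], "twist": 0, "fingers": 0.4}, {"slide": [-50, 0, 0], "twist": 0, "fingers": 0.4}, {"slide": [-100, 0, 0], "twist": 0, "fingers": 0.4}])

```text
t: 10.45
position: [0.3667, 0.1991, 0.1194]
tcp_rot: [-143.4, 89.0, -145.0]
wrist_force: [1.1, 0.3, -0.1]
grip_width: 0.0345
```

Run:
```python
from h import *
plan([0.615,0.254,0.16],-1.7)
snapw('w6')
```

```text
t 10.45 pos [0.3667 0.1991 0.1194] jaw -1.6 tilt 0.96 j6 20.0 F [ 1.1  0.3 -0.1] w 0.0345
slide [-44.6  61.4 246.1] twist 0.1
```

View pics/w6.png

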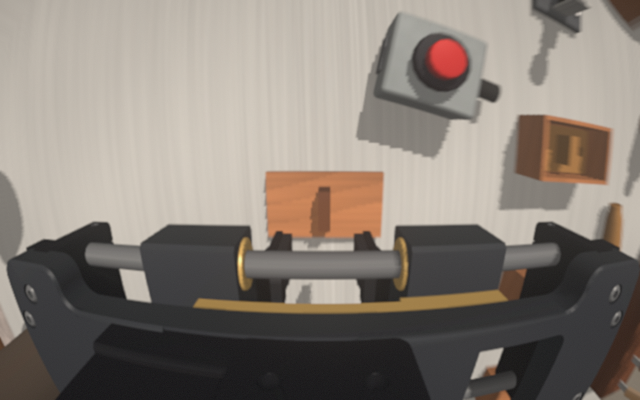

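Request:
jog_arm(series=[{"slide": [-40, 12, 50], "twist": 0, "fingers": 0.4}, {"slide": [-60, 27, 108], "twist": 0, "fingers": 0.4}, {"slide": [-60, 42, 166], "twist": 0, "fingers": 0.4}, {"slide": [-55, 54, 217], "twist": 0, "fingers": 0.4}, {"slide": [-50, 61.5, 246], "twist": 0, "fingers": 0.4}])

```text
t: 11.12
position: [0.6218, 0.256, 0.1761]
tcp_rot: [-102.3, 89.7, -104.0]
wrist_force: [-0.0, -0.3, 0.1]
grip_width: 0.0348
```

Run:
```python
from h import *
plan([0.615,0.254,0.16],-1.7)
im,T=snapw('w7'); print(proj('wrist',[.615,.254,.036],T),proj('wrist',[.615,.254,.012],T),proj('wrist',[.65,.253,.012],T),proj('wrist',[.58,.255,.012],T))
cv2.imwrite('pics/w7z.png',cv2.resize(im[150:260,230:430],None,fx=4,fy=4,interpolation=cv2.INTER_CUBIC))
```

```text
t 11.12 pos [0.6218 0.256  0.1761] jaw -1.6 tilt 0.33 j6 18.0 F [-0.  -0.3  0.1] w 0.0348
slide [16.1 -2.1 -6.7] twist 0.1
(np.float64(316.2184728660708), np.float64(198.23295835871534)) (np.float64(316.6754794367997), np.float64(193.29929493735528)) (np.float64(349.19202272225317), np.float64(193.35355685967187)) (np.float64(284.29006699494715), np.float64(193.33781230244003))
```

View pics/w7z.png

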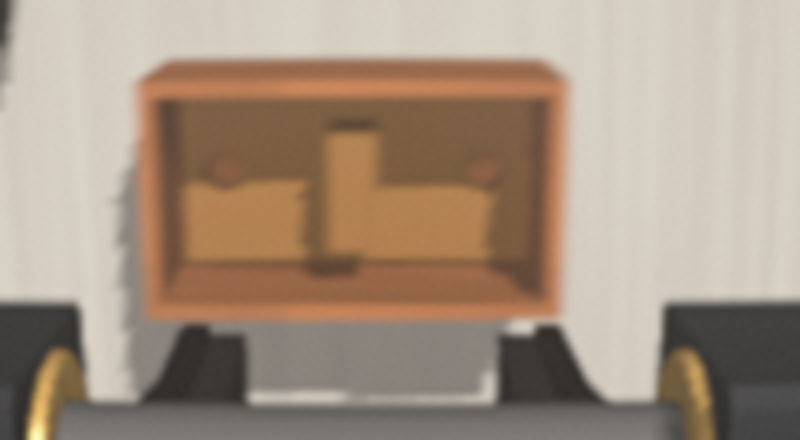

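Run:
```python
from h import *
T=np.load('pics/w7.npy')
print(onplane('wrist',(318.1,197.1),.036,T),onplane('wrist',(286.5,192.5),.012,T),onplane('wrist',(351,192),.012,T))
plan([0.617,0.254,0.016],-1.5)
```

```text
[0.61691591 0.25510656 0.036     ] [0.58245762 0.25584794 0.012     ] [0.65196925 0.25444014 0.012     ]
t 11.18 pos [0.6232 0.256  0.1747] jaw -1.7 tilt 0.33 j6 18.0 F [-3.  -1.7  0.7] w 0.035
slide [158.7  -1.3  -6. ] twist -0.2
```

Request:
jog_arm(series=[{"slide": [50, -0.8, -6], "twist": -0.5, "fingers": 0.4}, {"slide": [105, -0.8, -6], "twist": -0.5, "fingers": 0.4}, {"slide": [145, -0.8, -6], "twist": -0.5, "fingers": 0.4}, {"slide": [158, -0.8, -6], "twist": -0.5, "fingers": 0.4}, {"slide": [158, -0.8, -6], "twist": -0.5, "fingers": 0.4}], newtons=40)

```text
t: 11.8
position: [0.6169, 0.2545, 0.0169]
tcp_rot: [-105.6, 89.7, -106.8]
wrist_force: [0.6, 0.4, 0.8]
grip_width: 0.0348
```

Request:
jog_arm(series=[{"slide": [0, 0, 0], "twist": 0, "fingers": 0}, {"slide": [0, 0, 0], "twist": 0, "fingers": 0}, {"slide": [0, 0, 0], "twist": 0, "fingers": 0}, {"slide": [0, 0, 0], "twist": 0, "fingers": 0}, {"slide": [0, 0, 0], "twist": 0, "fingers": 0}])

```text
t: 12.42
position: [0.6169, 0.2548, 0.0182]
tcp_rot: [-106.8, 89.7, -108.0]
wrist_force: [-4.4, -0.6, 6.5]
grip_width: 0.0113
```

Request:
jog_arm(series=[{"slide": [-10, 0, 0], "twist": 0, "fingers": 0}, {"slide": [-25, 0, 0], "twist": 0, "fingers": 0}, {"slide": [-60, 0, 0], "twist": 0, "fingers": 0}, {"slide": [-95, 0, 0], "twist": 0, "fingers": 0}, {"slide": [-95, 0, 0], "twist": 0, "fingers": 0}])

```text
t: 13.05
position: [0.6202, 0.2562, 0.118]
tcp_rot: [-24.4, 89.6, -25.6]
wrist_force: [0.4, -0.8, -3.6]
grip_width: 0.0115
```

```bash
python3 - <<'E'
from h import *
plan([0.45,0.0,0.16],-1.7)
im,T=snapw('w8')
cv2.imwrite('pics/t8.png',arm.snapshot('top'))
E
python3 top.py pics/t8.png
```

```text
t 13.05 pos [0.6202 0.2562 0.118 ] jaw -1.2 tilt 0.42 j6 17.0 F [ 0.4 -0.8 -3.6] w 0.0115
slide [ -42.3 -259.7 -164.7] twist 0.5
box px (238.5, 298.6) A 999.0 xy [0.3708 0.1909] wh 97.4 55.9 ang -1.9
box px (423.0, 202.0) A 1199.5 xy [ 0.6    -0.2292] wh 104.7 67.3 ang -7.9
box px (285.5, 193.9) A 1040.5 xy [0.612  0.0908] wh 102.2 59.5 ang -5.4
box px (353.7, 189.2) A 1071.0 xy [ 0.6263 -0.0674] wh 103.8 60.1 ang -3.6
blank px (200.4, 159.5) A 390.0 xy [0.7007 0.2953] wh 140.5 43.4 ang 28.2
dark px (323.4, 265.6) A 1254.0 xy [ 0.446  -0.0012] wh 108.8 74.9 ang -11.6
tray px (454.3, 261.7) A 3398.5 xy [ 0.4619 -0.3121] wh 159.9 124.8 ang -87.1
```

View pics/w8.png

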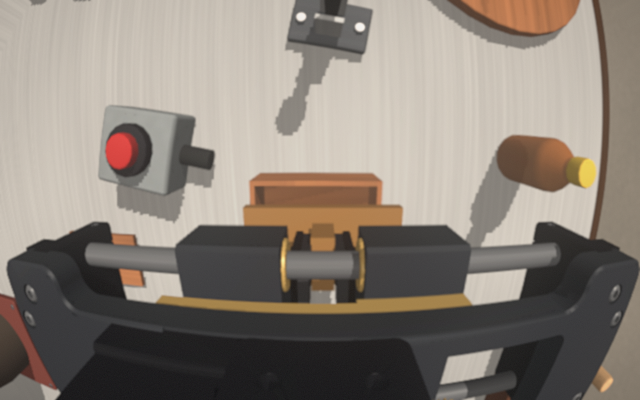

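View pics/t8.png

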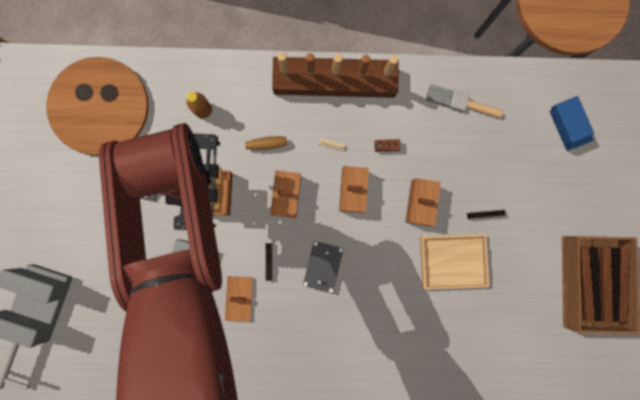

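Run:
```python
from h import *
plan([0.43,-0.10,0.17],-13)
```

```text
t 13.15 pos [0.6169 0.2551 0.1129] jaw -1.2 tilt 0.34 j6 17.0 F [ 0.2 -0.4 -5.8] w 0.0115
slide [ -54.8 -359.1 -179.8] twist 11.8
```

Request:
jog_arm(series=[{"slide": [-30, -25, -12], "twist": 2, "fingers": 0}, {"slide": [-55, -75, -37], "twist": 5, "fingers": 0}, {"slide": [-55, -130, -65], "twist": 8, "fingers": 0}, {"slide": [-55, -185, -93], "twist": 11.8, "fingers": 0}, {"slide": [-55, -240, -120], "twist": 11.8, "fingers": 0}])

```text
t: 13.78
position: [0.4896, 0.0166, 0.167]
tcp_rot: [-121.2, 89.6, -134.2]
wrist_force: [0.5, -1.2, -3.5]
grip_width: 0.0114
```

Run:
```python
from h import *
plan([0.43,-0.10,0.17],-13)
```

```text
t 13.78 pos [0.4896 0.0166 0.167 ] jaw -13.0 tilt 0.43 j6 6.0 F [ 0.5 -1.2 -3.5] w 0.0114
slide [  -2.  -127.   -31.9] twist 0.0
```

Request:
jog_arm(series=[{"slide": [-1, -45, -12], "twist": 0, "fingers": 0}, {"slide": [-2, -90, -23], "twist": 0, "fingers": 0}, {"slide": [-2, -127, -32], "twist": 0, "fingers": 0}, {"slide": [-2, -127, -32], "twist": 0, "fingers": 0}, {"slide": [-2, -127, -32], "twist": 0, "fingers": 0}])

```text
t: 14.4
position: [0.4292, -0.0994, 0.1686]
tcp_rot: [-138.1, 89.5, -151.1]
wrist_force: [-0.0, 0.5, -4.2]
grip_width: 0.0117
```

Run:
```python
from h import *
im,T=snapw('w9'); plan([0.43,-0.10,0.17],-13)
print(proj('wrist',[.444,-.003,.02],T))
cv2.imwrite('pics/w9z.png',cv2.resize(im[80:230,230:430],None,fx=4,fy=4,interpolation=cv2.INTER_CUBIC))
```

```text
t 14.45 pos [ 0.4295 -0.0991  0.1689] jaw -13.0 tilt 0.46 j6 -10.0 F [-0.5  0.8 -3.3] w 0.0118
slide [-1.1 -0.8  0.7] twist 0.0
(np.float64(316.42759038291035), np.float64(98.29842936294854))
```

View pics/w9z.png

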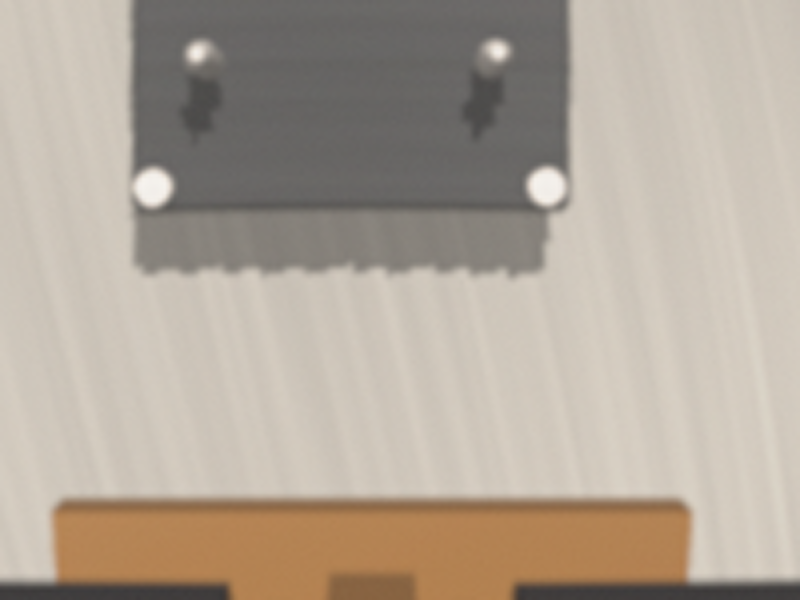

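View pics/w9.png

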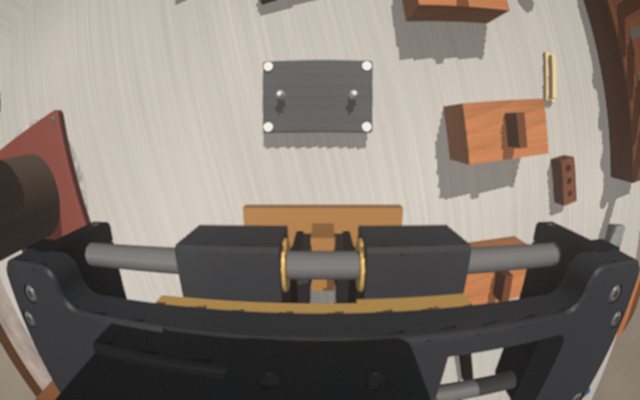

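Run:
```python
from h import *
T=np.load('pics/w9.npy')
a=onplane('wrist',(280.2,93.0),.04,T);b=onplane('wrist',(353.8,92.6),.04,T)
print(a,b,(a+b)/2,np.linalg.norm(a-b),np.degrees(np.arctan2(*(b-a)[1::-1])))
im=cv2.imread('pics/w9.png'); g=cv2.cvtColor(im,cv2.COLOR_BGR2GRAY)
m=(g>215).astype(np.uint8); m[140:]=0; m[:55]=0; m[:,:255]=0; m[:,380:]=0
cs,_=cv2.findContours(m,cv2.RETR_EXTERNAL,cv2.CHAIN_APPROX_NONE); pts=[]
for c in cs:
    if cv2.contourArea(c)>25:
        M=cv2.moments(c); q=(M['m10']/M['m00'],M['m01']/M['m00']); w=onplane('wrist',q,.021,T); print(np.round(q,1),w.round(4)); pts.append(w)
if len(pts)==4:
    print('c',np.mean(pts,0)); corners('w9',[ (268.2,66.6),(366.5,66),(268.2,126.8),(366.6,126.6)],.021)
# plate top edge corners
z=T[2,3]-.014+.008
Ti=np.linalg.inv(T)
for q in [(243.9,206.3),(402.3,206.3)]:
    w=onplane('wrist',q,z,T); print('plate corner tool',(Ti@np.append(w,1)*1000).round(1))
```

```text
[0.41246614 0.0080493  0.04      ] [ 0.4790228  -0.00725845  0.04      ] [4.45744471e-01 3.95425463e-04 4.00000000e-02] 0.06829433562455364 -12.952537056042116
[366.3 126.3] [ 0.486  -0.0411  0.021 ]
[267.6 126.4] [ 0.3902 -0.0188  0.021 ]
[366.5  65.3] [0.5001 0.0195 0.021 ]
[267.6  65.7] [0.4043 0.0419 0.021 ]
c [4.45160937e-01 3.84954820e-04 2.10000000e-02]
mean [ 4.454e+02 -3.000e-01] rect [ 4.455e+02 -3.000e-01] 98.1 61.8 ang -13.0
plate corner tool [   6.1   23.4  -45.4 1000. ]
plate corner tool [   5.6   23.6   45.1 1000. ]
```

Run:
```python
from h import *
plan([0.4456,0.0008,0.10],-13)
```

```text
t 14.45 pos [ 0.4295 -0.0991  0.1689] jaw -13.0 tilt 0.46 j6 -10.0 F [-0.5  0.8 -3.3] w 0.0118
slide [ 68.3 101.4  -6.3] twist 0.0
```

Request:
jog_arm(series=[{"slide": [10, 40, -2], "twist": 0, "fingers": 0}, {"slide": [30, 80, -5], "twist": 0, "fingers": 0}, {"slide": [60, 101.5, -6.3], "twist": 0, "fingers": 0}, {"slide": [68, 101.5, -6.3], "twist": 0, "fingers": 0}, {"slide": [68, 101.5, -6.3], "twist": 0, "fingers": 0}])

```text
t: 15.08
position: [0.4452, 0.0013, 0.0998]
tcp_rot: [-140.6, 89.4, -153.5]
wrist_force: [0.6, 0.1, -4.4]
grip_width: 0.0116
```

Run:
```python
from h import *
im,T=snapw('w10'); plan([0.4456,0.0008,0.072],-13)
cv2.imwrite('pics/w10z.png',cv2.resize(im[110:260,230:430],None,fx=4,fy=4,interpolation=cv2.INTER_CUBIC))
```

```text
t 15.12 pos [0.446  0.0008 0.1006] jaw -12.9 tilt 0.47 j6 3.0 F [ 0.1 -0.5 -3.2] w 0.0111
slide [28.7  0.1 -0.2] twist 0.1
```

View pics/w10z.png

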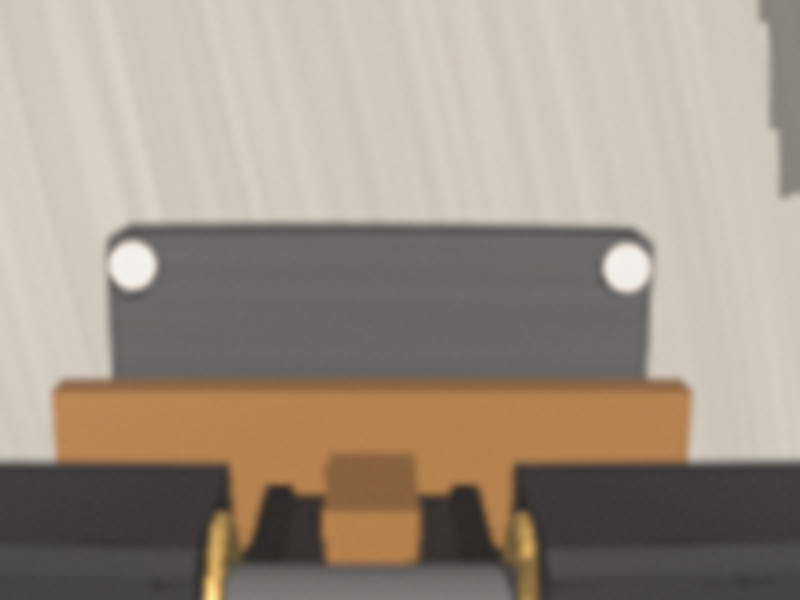

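Run:
```python
from h import *
T=np.load('pics/w10.npy'); Ti=np.linalg.inv(T)
P=[(Ti@np.append(onplane('wrist',q,.021,T),1)*1000)[:3] for q in [(263,176.5),(386.5,176.75)]]
print(np.round(P,2)); m=np.mean(P,0); print('centre tool',m-[0,30.9,0])
z=T[2,3]-.014+.008
for q in [(243.9,110+384/4),(402.3,110+384/4)]:
    print('plate',(Ti@np.append(onplane('wrist',q,z,T),1)*1000).round(2))
```

```text
[[ 78.93  29.79 -47.68]
 [ 78.2   29.79  50.48]]
centre tool [78.56211066 -1.11244339  1.40093837]
plate [   6.19   23.59  -45.35 1000.  ]
plate [   5.52   23.8    45.11 1000.  ]
```

Request:
jog_arm(series=[{"slide": [12, -0.5, 1.2], "twist": 0, "fingers": 0}, {"slide": [26, -0.5, 1.2], "twist": 0, "fingers": 0}, {"slide": [36, -0.5, 1.2], "twist": 0, "fingers": 0}, {"slide": [36, -0.5, 1.2], "twist": 0, "fingers": 0}, {"slide": [36, -0.5, 1.2], "twist": 0, "fingers": 0}])

```text
t: 15.75
position: [0.4469, -0.0002, 0.0647]
tcp_rot: [-132.8, 89.5, -145.7]
wrist_force: [-0.5, 0.9, -4.0]
grip_width: 0.0119
```

```bash
cat > jig.py <<'E'
from h import *
import sys
n=sys.argv[1]
im,T=snapw(n); plan([0.4456,0.0008,0.072],-13); Ti=np.linalg.inv(T)
g=cv2.cvtColor(im,cv2.COLOR_BGR2GRAY); hsv=cv2.cvtColor(im,cv2.COLOR_BGR2HSV)
# rivets: bright blobs enclosed by dark jig
dark=cv2.inRange(hsv,(0,0,50),(180,60,130)); dark[:100]=0; dark[260:]=0
m=((g>205)&(hsv[:,:,1]<40)).astype(np.uint8); m[:120]=0; m[235:]=0; m[:,:220]=0; m[:,430:]=0
cs,_=cv2.findContours(m,cv2.RETR_LIST,cv2.CHAIN_APPROX_NONE); R=[]
for c in cs:
    A=cv2.contourArea(c)
    if 40<A<400:
        M=cv2.moments(c); q=(M['m10']/M['m00'],M['m01']/M['m00']); t=(Ti@np.append(onplane('wrist',q,.021,T),1)*1000)[:3]; print('riv',np.round(q,1),A,t.round(2)); R.append(t)
if len(R)==2:
    d=abs(R[0][2]-R[1][2]); print('sep',d,'centre',(np.mean(R,0)-[0,30.9,0]).round(2))
cv2.imwrite(f'pics/{n}z.png',cv2.resize(im[110:260,230:430],None,fx=4,fy=4,interpolation=cv2.INTER_CUBIC))
E
python3 jig.py w11
```

```text
t 15.8 pos [ 4.472e-01 -2.000e-04  6.500e-02] jaw -12.9 tilt 0.44 j6 3.0 F [-0.4  0.8 -3.4] w 0.0116
slide [-7.   0.6 -1.8] twist 0.1
riv [392.9 182.5] 110.0 [43.29 30.98 47.75]
riv [249.2 182.1] 108.5 [ 43.83  31.18 -50.68]
riv [250.5 143.4] 120.5 [ 43.66  57.66 -48.81]
riv [238.7 147.2] 313.5 [ 43.72  55.33 -57.2 ]
```

View pics/w11z.png

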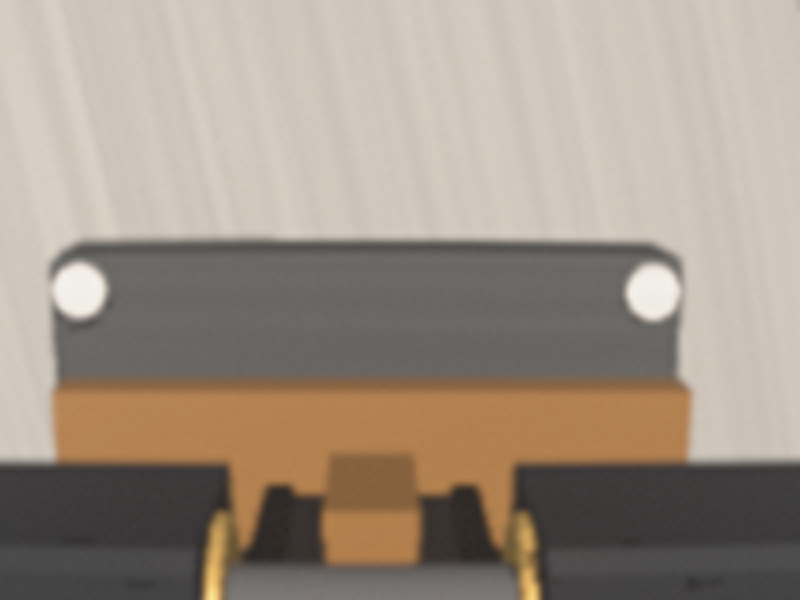

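```bash
python3 jig.py w12;python3 jig.py w13
```

```text
t 15.85 pos [ 4.473e-01 -2.000e-04  6.510e-02] jaw -12.9 tilt 0.43 j6 3.0 F [-0.5 -0.2 -3.7] w 0.0118
slide [-6.9  0.6 -1.9] twist 0.1
riv [392.5 182.5] 104.5 [43.57 30.94 47.5 ]
riv [248.9 182.1] 108.5 [ 44.05  31.18 -50.9 ]
riv [250.6 144.7] 125.0 [ 43.89  56.79 -48.83]
riv [238.3 147.1] 315.5 [ 43.94  55.45 -57.49]
t 15.9 pos [ 4.473e-01 -2.000e-04  6.510e-02] jaw -12.9 tilt 0.43 j6 3.0 F [-0.4  0.2 -3.9] w 0.0118
slide [-6.9  0.6 -1.9] twist 0.1
riv [392.2 182.6] 104.0 [43.7  30.87 47.37]
riv [248.9 182.1] 108.5 [ 44.16  31.16 -50.93]
riv [250.2 143.8] 126.5 [ 44.    57.39 -49.09]
riv [238.2 147. ] 317.5 [ 44.05  55.5  -57.58]
```

Request:
jog_arm(series=[{"slide": [1, 0.5, -1.6], "twist": 0, "fingers": 0}, {"slide": [3, 0.5, -1.6], "twist": 0, "fingers": 0}, {"slide": [3, 0.5, -1.6], "twist": 0, "fingers": 0}, {"slide": [3, 0.5, -1.6], "twist": 0, "fingers": 0}, {"slide": [3, 0.5, -1.6], "twist": 0, "fingers": 0}])

```text
t: 16.52
position: [0.4458, 0.0007, 0.0622]
tcp_rot: [-127.9, 89.6, -140.8]
wrist_force: [0.4, 0.0, -4.0]
grip_width: 0.0119
```

```bash
python3 jig.py w14;python3 jig.py w15
```

```text
t 16.57 pos [0.4458 0.0007 0.0622] jaw -12.9 tilt 0.42 j6 3.0 F [-0.4  0.1 -4.6] w 0.012
slide [-9.8  0.  -0.3] twist 0.1
riv [395.3 184.1] 111.0 [40.76 30.39 48.86]
riv [250.2 183.6] 110.0 [ 41.2   30.56 -49.39]
riv [251.5 145. ] 125.5 [ 41.04  56.68 -47.53]
riv [239.2 147.4] 316.0 [ 41.09  55.32 -56.14]
t 16.62 pos [0.4458 0.0006 0.0621] jaw -12.9 tilt 0.43 j6 3.0 F [-0.  -0.1 -4. ] w 0.012
slide [-9.9  0.1 -0.3] twist 0.1
riv [395.3 184.1] 111.0 [40.78 30.38 48.86]
riv [250.2 183.6] 111.0 [ 41.22  30.59 -49.39]
riv [251.3 144.5] 122.5 [ 41.06  57.03 -47.65]
riv [239.2 147.8] 314.0 [ 41.11  55.09 -56.15]
```

Request:
jog_arm(series=[{"slide": [3, 0, -0.1], "twist": 0, "fingers": 0}, {"slide": [6, 0, -0.1], "twist": 0, "fingers": 0}, {"slide": [10, 0, -0.1], "twist": 0, "fingers": 0}, {"slide": [14, 0, -0.1], "twist": 0, "fingers": 0}, {"slide": [16, 0, -0.1], "twist": 0, "fingers": 0}])

```text
t: 17.25
position: [0.4454, 0.0006, 0.0457]
tcp_rot: [-131.0, 89.6, -143.9]
wrist_force: [-0.5, 0.2, -4.6]
grip_width: 0.0118
```

Request:
jog_arm(series=[{"slide": [3, 0, 0], "twist": 0, "fingers": 0}, {"slide": [6, 0, 0], "twist": 0, "fingers": 0}, {"slide": [9, 0, 0], "twist": 0, "fingers": 0}, {"slide": [11, 0, 0], "twist": 0, "fingers": 0}, {"slide": [11.5, 0, 0], "twist": 0, "fingers": 0}])

```text
t: 17.88
position: [0.4452, 0.0006, 0.0342]
tcp_rot: [-133.3, 89.5, -146.2]
wrist_force: [-1.3, 0.4, -0.2]
grip_width: 0.0119
```

Request:
jog_arm(series=[{"slide": [0.7, 0, 0], "twist": 0, "fingers": 0}, {"slide": [1.0, 0, 0], "twist": 0, "fingers": 0}, {"slide": [1, 0, 0], "twist": 0, "fingers": 0.35}, {"slide": [0.5, 0, 0], "twist": 0, "fingers": 0.35}, {"slide": [0, 0, 0], "twist": 0, "fingers": 0.35}])

```text
t: 18.5
position: [0.4456, 0.0005, 0.0345]
tcp_rot: [-128.9, 89.6, -141.8]
wrist_force: [0.4, 0.3, 0.3]
grip_width: 0.0287
```

Request:
jog_arm(series=[{"slide": [-15, 0, 0], "twist": 0, "fingers": 0.35}, {"slide": [-50, 0, 0], "twist": 0, "fingers": 0.35}, {"slide": [-80, 0, 0], "twist": 0, "fingers": 0.35}, {"slide": [-80, 0, 0], "twist": 0, "fingers": 0.35}, {"slide": [-80, 0, 0], "twist": 0, "fingers": 0.35}])

```text
t: 19.12
position: [0.4459, 0.0009, 0.1145]
tcp_rot: [-127.6, 89.6, -140.6]
wrist_force: [-0.2, -1.1, 0.2]
grip_width: 0.0305
```

Run:
```python
from h import *
im,T=snapw('w16'); plan([0.4456,0.0008,0.072],-13)
cv2.imwrite('pics/w16z.png',cv2.resize(im[110:260,230:430],None,fx=4,fy=4,interpolation=cv2.INTER_CUBIC))
```

```text
t 19.18 pos [0.4454 0.001  0.1139] jaw -12.9 tilt 0.48 j6 3.0 F [0.  1.3 0.8] w 0.0304
slide [41.8  0.1  0.5] twist 0.1
```

View pics/w16z.png

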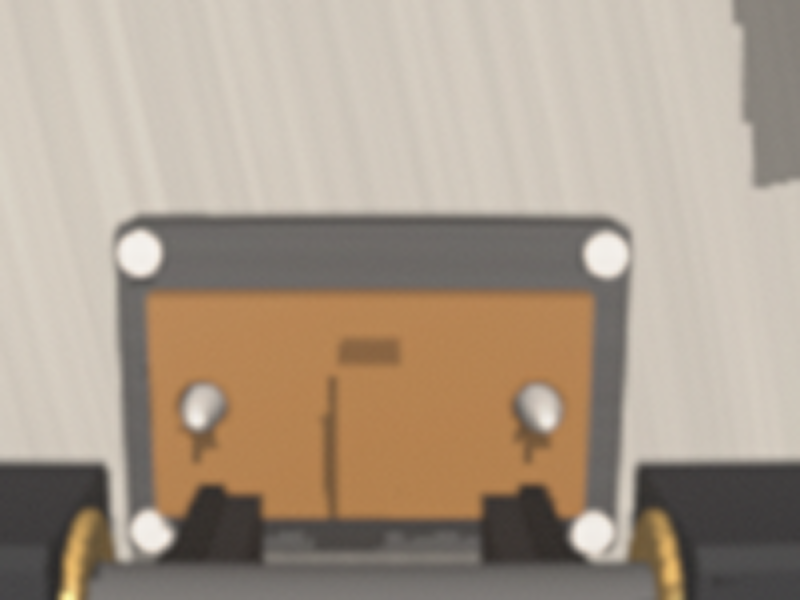

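```bash
python3 - <<'E'
from h import *
for z in (.028,.034):
    W=corners('w16',[(230+147/4,110+291/4),(230+595/4,110+291/4),(230+587/4,110+516/4),(230+156/4,110+516/4)],z)
    print(np.linalg.norm(W[0]-W[1]),np.linalg.norm(W[2]-W[3]))
plan([0.457,0.32,0.13],-13)
E
python3 - <<'E'
import cv2,sys
sys.path.insert(0,'.')
from h import *
T=np.load('pics/w4.npy')
im=cv2.imread('pics/w4.png');hsv=cv2.cvtColor(im,cv2.COLOR_BGR2HSV)
m=cv2.inRange(hsv,(0,190,150),(5,255,255))|cv2.inRange(hsv,(174,190,150),(180,255,255)); m[:90]=0;m[200:]=0;m[:,:120]=0;m[:,240:]=0
M=cv2.moments(m,True);q=(M['m10']/M['m00'],M['m01']/M['m00']);print(q,M['m00'],onplane('wrist',q,.058,T))
print(onplane('top',(182.3,259.6),.058))
T=np.load('pics/w2.npy');print(onplane('wrist',(383,43),.058,T))
E
```

```text
mean [445.1  -0.5] rect [445.1  -0.5] 92.9 49.1 ang -12.8
92.0248922221138 92.87910301720326
mean [445.5   1.1] rect [445.5   1.1] 90.6 47.9 ang -12.8
89.80037105254942 90.63393297806613
t 19.18 pos [0.4454 0.001  0.1139] jaw -12.9 tilt 0.48 j6 3.0 F [0.  1.3 0.8] w 0.0304
slide [-17.7 313.4 -60.1] twist 0.1Traceback (most recent call last):
  File "<stdin>", line 7, in <module>
ZeroDivisionError: float division by zero
```

Request:
jog_arm(series=[{"slide": [-15, 40, -8], "twist": 0, "fingers": 0}, {"slide": [-30, 90, -18], "twist": 0, "fingers": 0}, {"slide": [-36, 140, -28], "twist": 0, "fingers": 0}, {"slide": [-36, 190, -38], "twist": 0, "fingers": 0}, {"slide": [-36, 235, -45], "twist": 0, "fingers": 0}])

```text
t: 19.8
position: [0.4533, 0.2418, 0.1474]
tcp_rot: [-137.3, 89.4, -150.2]
wrist_force: [1.3, -0.8, -1.0]
grip_width: 0.0006
```

Request:
jog_arm(series=[{"slide": [0, 0, 0], "twist": 0, "fingers": 0}, {"slide": [0, 0, 0], "twist": 0, "fingers": 0}, {"slide": [0, 0, 0], "twist": 0, "fingers": 0}, {"slide": [0, 0, 0], "twist": 0, "fingers": 0}, {"slide": [0, 0, 0], "twist": 0, "fingers": 0}])

```text
t: 20.42
position: [0.4535, 0.2412, 0.1475]
tcp_rot: [-136.8, 89.4, -149.8]
wrist_force: [0.5, 0.8, -0.3]
grip_width: 0.0006
```

```bash
cat > red.py <<'E'
from h import *
import sys
def red(n):
    im,T=snapw(n); hsv=cv2.cvtColor(im,cv2.COLOR_BGR2HSV)
    m=cv2.inRange(hsv,(0,190,120),(6,255,255))|cv2.inRange(hsv,(174,190,120),(180,255,255))
    cs,_=cv2.findContours(m,cv2.RETR_EXTERNAL,cv2.CHAIN_APPROX_NONE); c=max(cs,key=cv2.contourArea)
    (e,ax,an)=cv2.fitEllipse(c); print('px',np.round(e,1),np.round(ax,1)); 
    for z in (.052,.056,.06): print(z,onplane('wrist',e,z,T).round(4))
    return e,T
red(sys.argv[1]); plan([0.457,0.32,0.13],-13)
E
python3 red.py w17
```

```text
Traceback (most recent call last):
  File "red.py", line 10, in <module>
    red(sys.argv[1]); plan([0.457,0.32,0.13],-13)
    ~~~^^^^^^^^^^^^^
  File "red.py", line 6, in red
    cs,_=cv2.findContours(m,cv2.RETR_EXTERNAL,cv2.CHAIN_APPROX_NONE); c=max(cs,key=cv2.contourArea)
                                                                        ~~~^^^^^^^^^^^^^^^^^^^^^^^^
ValueError: max() iterable argument is empty
```

View pics/w17.png

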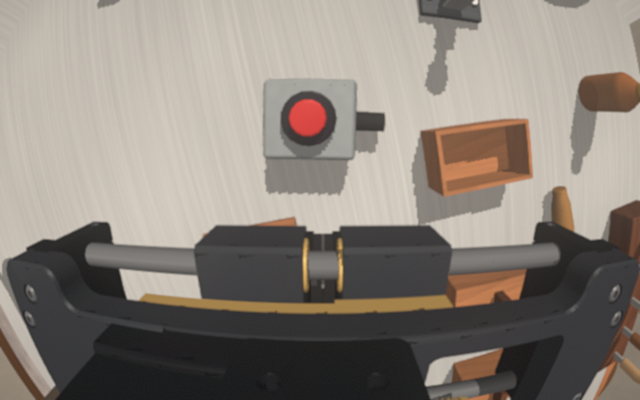

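```bash
sed -i 's/,190,120)/,140,110)/g' red.py
python3 - <<'E'
from h import *
T=np.load('pics/w17.npy')
im=cv2.imread('pics/w17.png');hsv=cv2.cvtColor(im,cv2.COLOR_BGR2HSV); print(hsv[118,307])
m=cv2.inRange(hsv,(0,140,110),(6,255,255))|cv2.inRange(hsv,(174,140,110),(180,255,255)); m[160:]=0;m[:70]=0;m[:,400:]=0
M=cv2.moments(m,True);q=(M['m10']/M['m00'],M['m01']/M['m00']);print(q,M['m00'])
for z in (.052,.056,.06,.064): print(z,onplane('wrist',q,z,T).round(4),onplane('top',(182.3,259.6),z).round(4), onplane('wrist',(383,43),z,np.load('pics/w2.npy')).round(4))
plan([0.457,0.317,0.09],-13)
E
```

```text
[  1 176 219]
(307.2083333333333, 117.23550724637681) 1104.0
0.052 [0.4572 0.3183 0.052 ] [0.4564 0.3212 0.052 ] [0.4568 0.3177 0.052 ]
0.056 [0.4574 0.3181 0.056 ] [0.4566 0.3201 0.056 ] [0.458  0.3169 0.056 ]
0.06 [0.4576 0.3179 0.06  ] [0.4568 0.3191 0.06  ] [0.4591 0.3161 0.06  ]
0.064 [0.4578 0.3177 0.064 ] [0.457 0.318 0.064] [0.4603 0.3153 0.064 ]
t 20.48 pos [0.4535 0.2413 0.1476] jaw -12.9 tilt 0.59 j6 32.0 F [ 0.4 -0.7 -0.4] w 0.0005
slide [ 57.1  75.  -13.1] twist 0.1
```

Request:
jog_arm(series=[{"slide": [0, 40, -7], "twist": 0, "fingers": 0}, {"slide": [0, 76, -13], "twist": 0, "fingers": 0}, {"slide": [40, 76, -13], "twist": 0, "fingers": 0}, {"slide": [62, 76, -13], "twist": 0, "fingers": 0}, {"slide": [62, 76, -13], "twist": 0, "fingers": 0}])

```text
t: 21.1
position: [0.4556, 0.3171, 0.0831]
tcp_rot: [-137.9, 89.2, -150.9]
wrist_force: [-0.0, -0.2, -0.1]
grip_width: 0.0004
```

Request:
jog_arm(series=[{"slide": [0, 0, 0], "twist": 0, "fingers": 0}, {"slide": [6, 0, 0], "twist": 0, "fingers": 0}, {"slide": [12, 0, 0], "twist": 0, "fingers": 0}, {"slide": [18, 0, 0], "twist": 0, "fingers": 0}, {"slide": [22, 0, 0], "twist": 0, "fingers": 0}])

```text
t: 21.72
position: [0.4559, 0.3172, 0.0619]
tcp_rot: [-137.4, 89.2, -150.3]
wrist_force: [-7.4, -4.8, 30.0]
grip_width: 0.0003
```

Run:
```python
from h import *
im,T=snapw('w18'); plan([0.4575,0.318,0.05],-13)
```

```text
t 21.77 pos [0.4559 0.3171 0.0624] jaw -12.9 tilt 0.82 j6 40.0 F [-2.6 -1.8  8. ] w 0.0003
slide [12.3  1.4  1.5] twist 0.1
```

View pics/w18.png

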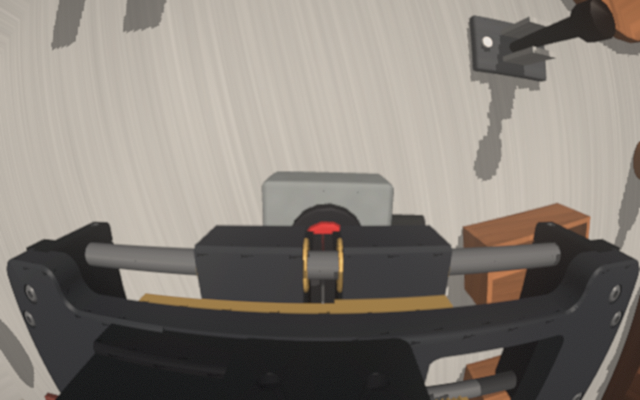

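Request:
jog_arm(series=[{"slide": [0.5, 0, 0], "twist": 0, "fingers": 0}, {"slide": [0.5, 0, 0], "twist": 0, "fingers": 0}, {"slide": [1, 0, 0], "twist": 0, "fingers": 0}, {"slide": [1, 0, 0], "twist": 0, "fingers": 0}, {"slide": [1, 0, 0], "twist": 0, "fingers": 0}])

```text
t: 22.4
position: [0.4559, 0.3171, 0.0623]
tcp_rot: [-136.8, 89.2, -149.8]
wrist_force: [-4.3, -1.6, 9.4]
grip_width: 0.0001
```

Run:
```python
from h import *
plan([0.4575,0.318,0.05],-13); im,T=snapw('w19'); 
cv2.imwrite('pics/w19z.png',cv2.resize(im[160:280,230:430],None,fx=4,fy=4,interpolation=cv2.INTER_CUBIC))
```

```text
t 22.4 pos [0.4559 0.3171 0.0623] jaw -12.9 tilt 0.83 j6 40.0 F [-4.3 -1.6  9.4] w 0.0001
slide [12.3  1.3  1.5] twist 0.1
```

View pics/w19z.png

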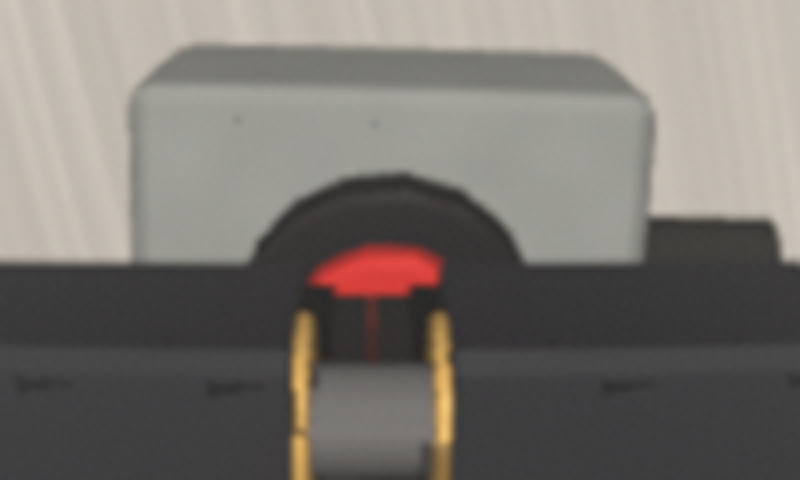

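Request:
jog_arm(series=[{"slide": [-3, 0, 0], "twist": 0, "fingers": 0}, {"slide": [-3, 0, 0], "twist": 0, "fingers": 0}, {"slide": [-3, 0, 0], "twist": 0, "fingers": 0}, {"slide": [-3, 0, 0], "twist": 0, "fingers": 0}, {"slide": [-3, 0, 0], "twist": 0, "fingers": 0}])

```text
t: 23.08
position: [0.456, 0.3172, 0.0653]
tcp_rot: [-136.9, 89.2, -149.8]
wrist_force: [0.3, 0.3, 2.6]
grip_width: 0.0004
```

Request:
jog_arm(series=[{"slide": [1.5, 0, 0], "twist": 0, "fingers": 0}, {"slide": [3.5, 0, 0], "twist": 0, "fingers": 0}, {"slide": [4.5, 0, 0], "twist": 0, "fingers": 0}, {"slide": [4.5, 0, 0], "twist": 0, "fingers": 0}, {"slide": [4.5, 0, 0], "twist": 0, "fingers": 0}])

```text
t: 23.7
position: [0.4562, 0.3173, 0.0622]
tcp_rot: [-136.5, 89.2, -149.4]
wrist_force: [-5.2, -2.3, 14.3]
grip_width: 0.0007
```

Request:
jog_arm(series=[{"slide": [-10, 0, 0], "twist": 0, "fingers": 0}, {"slide": [-30, 0, 0], "twist": 0, "fingers": 0}, {"slide": [-60, 0, 0], "twist": 0, "fingers": 0.4}, {"slide": [-90, 0, 0], "twist": 0, "fingers": 0.4}, {"slide": [-90, 0, 0], "twist": 0, "fingers": 0.4}])

```text
t: 24.32
position: [0.4588, 0.3188, 0.1546]
tcp_rot: [-134.8, 89.5, -147.7]
wrist_force: [0.5, 0.3, 1.0]
grip_width: 0.0228
```

Run:
```python
from h import *
plan([0.366,0.199,0.13],-1.6)
```

```text
t 24.32 pos [0.4588 0.3188 0.1546] jaw -12.9 tilt 0.54 j6 40.0 F [0.5 0.3 1. ] w 0.0228
slide [  26.  -137.3  -63.5] twist -11.3
```

Request:
jog_arm(series=[{"slide": [5, -50, -23], "twist": -5, "fingers": 0.4}, {"slide": [10, -100, -46], "twist": -11.3, "fingers": 0.4}, {"slide": [25, -137, -63.5], "twist": -11.3, "fingers": 0.4}, {"slide": [25, -137, -63.5], "twist": -11.3, "fingers": 0.4}, {"slide": [25, -137, -63.5], "twist": -11.3, "fingers": 0.4}])

```text
t: 24.95
position: [0.3663, 0.1995, 0.1306]
tcp_rot: [-147.3, 89.5, -148.9]
wrist_force: [0.1, 0.3, 0.2]
grip_width: 0.035
```

Run:
```python
from h import *
im,T=snapw('w20'); plan([0.366,0.199,0.0175],-1.6)
print(proj('wrist',[.3665,.199,.033],T))
cv2.imwrite('pics/w20z.png',cv2.resize(im[130:260,230:430],None,fx=4,fy=4,interpolation=cv2.INTER_CUBIC))
```

```text
t 25.0 pos [0.3669 0.1998 0.1311] jaw -1.6 tilt 0.48 j6 20.0 F [ 0.6 -0.2  0.4] w 0.0349
slide [113.6  -0.3  -0. ] twist -0.0
(np.float64(323.9582665899451), np.float64(207.20922227682885))
```

View pics/w20z.png

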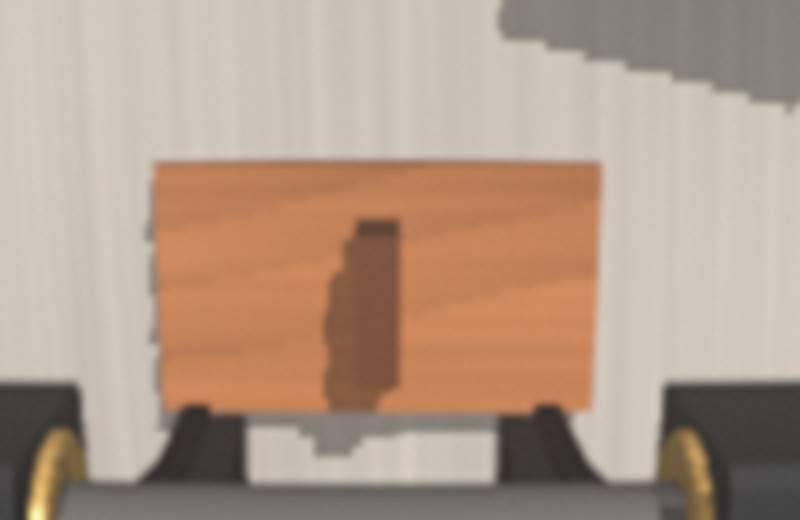

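Request:
jog_arm(series=[{"slide": [50, -0.3, 0], "twist": 0, "fingers": 0.4}, {"slide": [95, -0.3, 0], "twist": 0, "fingers": 0.4}, {"slide": [111, -0.3, 0], "twist": 0, "fingers": 0.4}, {"slide": [114, -0.3, 0], "twist": 0, "fingers": 0.4}, {"slide": [114, -0.3, 0], "twist": 0, "fingers": 0.4}], newtons=25)

```text
t: 25.62
position: [0.367, 0.1996, 0.0177]
tcp_rot: [-144.6, 89.6, -146.1]
wrist_force: [0.4, 0.6, 0.1]
grip_width: 0.0348
```

Request:
jog_arm(series=[{"slide": [0, 0, 0], "twist": 0, "fingers": 0}, {"slide": [0, 0, 0], "twist": 0, "fingers": 0}, {"slide": [0, 0, 0], "twist": 0, "fingers": 0}, {"slide": [0, 0, 0], "twist": 0, "fingers": 0}, {"slide": [0, 0, 0], "twist": 0, "fingers": 0}])

```text
t: 26.25
position: [0.3674, 0.1997, 0.0181]
tcp_rot: [-143.1, 89.6, -144.7]
wrist_force: [-1.7, 0.0, 5.0]
grip_width: 0.0098
```

Request:
jog_arm(series=[{"slide": [-10, 0, 0], "twist": 0, "fingers": 0}, {"slide": [-50, 0, 0], "twist": 0, "fingers": 0}, {"slide": [-100, 0, 0], "twist": 0, "fingers": 0}, {"slide": [-110, 0, 0], "twist": 0, "fingers": 0}, {"slide": [-110, 0, 0], "twist": 0, "fingers": 0}])

```text
t: 26.88
position: [0.3683, 0.2003, 0.1287]
tcp_rot: [-137.8, 89.7, -139.4]
wrist_force: [0.4, -0.2, -0.7]
grip_width: 0.0101
```

```bash
python3 - <<'E'
from h import *
im=arm.snapshot('top'); cv2.imwrite('pics/t21.png',im); plan([0.6165,0.19,0.15],-1.2)
E
python3 top.py pics/t21.png
```

```text
t 26.93 pos [0.3674 0.2    0.1275] jaw -1.6 tilt 0.44 j6 19.0 F [-1.   0.6 -0.3] w 0.0097
slide [-24.1  -3.1 249.1] twist -0.4
box px (184.8, 319.2) A 1324.0 xy [0.3329 0.3341] wh 192.7 64.8 ang -89.1
box px (423.0, 202.1) A 1204.0 xy [ 0.6001 -0.2292] wh 104.4 67.5 ang -7.6
box px (285.5, 194.0) A 1069.0 xy [0.6116 0.0903] wh 103.2 59.2 ang -5.2
box px (216.1, 192.3) A 1083.5 xy [0.6121 0.25  ] wh 101.5 60.2 ang -1.3
box px (353.7, 189.2) A 1082.0 xy [ 0.6262 -0.0676] wh 104.0 60.8 ang -3.1
tray px (454.3, 261.5) A 3418.0 xy [ 0.4624 -0.312 ] wh 160.0 125.3 ang -86.8
red px (182.3, 259.6) A 139.0 xy [0.4568 0.32  ] wh 29.6 29.3 ang 2.2
```

View pics/t21.png

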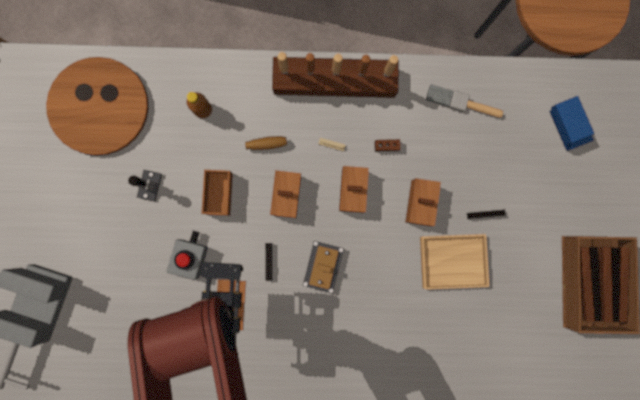

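Request:
jog_arm(series=[{"slide": [-10, -5, 50], "twist": 0, "fingers": 0}, {"slide": [-20, -12, 105], "twist": 0, "fingers": 0}, {"slide": [-24, -20, 160], "twist": 0, "fingers": 0}, {"slide": [-24, -28, 210], "twist": 0, "fingers": 0}, {"slide": [-24, -30, 249], "twist": -0.4, "fingers": 0}])

```text
t: 27.55
position: [0.616, 0.162, 0.1467]
tcp_rot: [-153.8, 89.3, -155.1]
wrist_force: [0.2, 0.2, -1.3]
grip_width: 0.01
```

Request:
jog_arm(series=[{"slide": [0, 0, 0], "twist": 0, "fingers": 0}, {"slide": [0, 0, 0], "twist": 0, "fingers": 0}, {"slide": [0, 0, 0], "twist": 0, "fingers": 0}, {"slide": [0, 0, 0], "twist": 0, "fingers": 0}, {"slide": [0, 0, 0], "twist": 0, "fingers": 0}])

```text
t: 28.18
position: [0.6158, 0.1623, 0.1473]
tcp_rot: [-152.6, 89.4, -153.9]
wrist_force: [-0.0, 0.1, -0.5]
grip_width: 0.0095
```

Run:
```python
from h import *
im,T=snapw('w22'); plan([0.6165,0.19,0.15],-1.2)
print(proj('wrist',[.6165,.255,.046],T))
cv2.imwrite('pics/w22z.png',cv2.resize(im[90:240,230:430],None,fx=4,fy=4,interpolation=cv2.INTER_CUBIC))
```

```text
t 28.23 pos [0.6159 0.1622 0.1472] jaw -1.2 tilt 0.64 j6 9.0 F [ 1.2 -0.3 -0.3] w 0.0096
slide [-2.9 27.8 -0. ] twist -0.0
(np.float64(322.5969162458142), np.float64(98.15137083848803))
```

View pics/w22z.png

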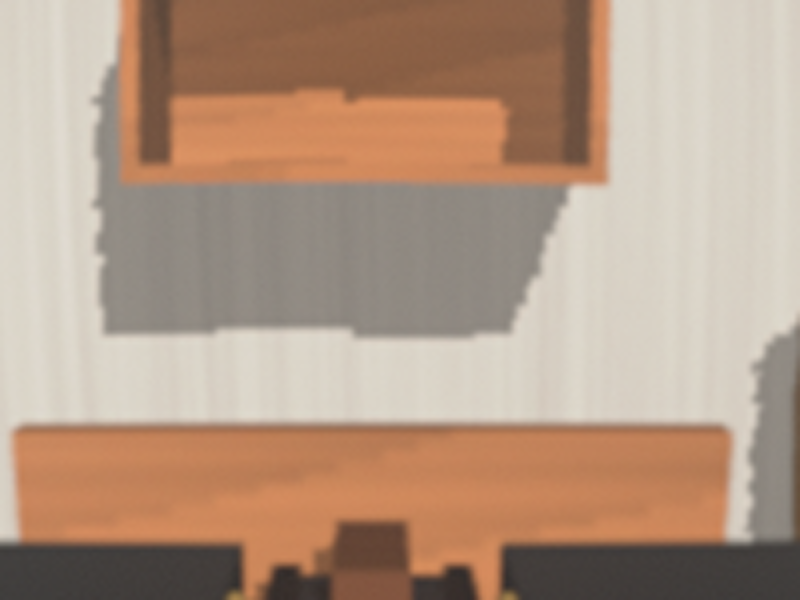

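Run:
```python
from h import *
T=np.load('pics/w22.npy'); Ti=np.linalg.inv(T)
W=[onplane('wrist',q,.046,T) for q in [(260.4,135.8),(381.9,135.8)]]
Q=[(Ti@np.append(w,1)*1000).round(1)[:3] for w in W]; print(np.round(W,4),Q,'centre tool',np.mean(Q,0)+[0,30,0])
z=T[2,3]-.005
print([(Ti@np.append(onplane('wrist',q,z,T),1)*1000).round(1)[:3] for q in [(233.8,197.3),(413,197.3)]])
im=cv2.imread('pics/w22.png'); cv2.imwrite('pics/w22y.png',cv2.resize(im[30:150,230:430],None,fx=4,fy=4,interpolation=cv2.INTER_CUBIC))
```

```text
[[0.5627 0.2248 0.046 ]
 [0.6663 0.2226 0.046 ]] [array([101.5,  62. , -53.4]), array([100.5,  62. ,  50.2])] centre tool [101.   92.   -1.6]
[array([  5.4,  29. , -50.8]), array([ 4.3, 29.2, 50.9])]
```

View pics/w22y.png

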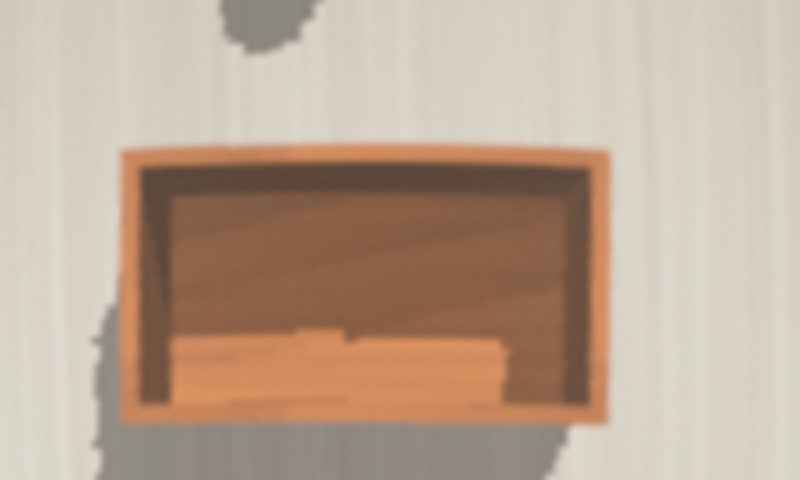

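Run:
```python
from h import *
W=corners('w22',[(260.4,135.8),(381.9,135.8),(382.4,67.4),(260.4,67.4)],.046)
T=np.load('pics/w22.npy'); Ti=np.linalg.inv(T); print(Ti@np.append(np.append(W.mean(0)/1000,.046),1)*1000)
plan([0.6165,0.19,0.075],-1.2)
```

```text
mean [615.2 253.5] rect [615.2 253.5] 103.7 59.7 ang -1.4
[ 100.86763816   91.75105284   -1.52263404 1000.        ]
t 28.23 pos [0.6159 0.1622 0.1472] jaw -1.2 tilt 0.64 j6 9.0 F [ 1.2 -0.3 -0.3] w 0.0096
slide [72.1 28.1  0.7] twist -0.0
```

Request:
jog_arm(series=[{"slide": [0, 46, -0.8], "twist": 0.2, "fingers": 0}, {"slide": [10, 92.7, -1.5], "twist": 0.2, "fingers": 0}, {"slide": [50, 92.7, -1.5], "twist": 0.2, "fingers": 0}, {"slide": [70, 92.7, -1.5], "twist": 0.2, "fingers": 0}, {"slide": [70, 92.7, -1.5], "twist": 0.2, "fingers": 0}])

```text
t: 28.85
position: [0.614, 0.2537, 0.0746]
tcp_rot: [-155.1, 89.1, -156.5]
wrist_force: [-1.9, -0.0, -1.1]
grip_width: 0.0098
```

Run:
```python
from h import *
arm.snapshot('top')
im,T=snapw('w23'); plan([0.615,0.254,0.057],-1.4)
cv2.imwrite('pics/w23z.png',cv2.resize(im[120:270,210:450],None,fx=3.3,fy=4,interpolation=cv2.INTER_CUBIC))
```

```text
t 28.95 pos [0.6164 0.2541 0.0778] jaw -1.5 tilt 0.58 j6 17.0 F [0.6 0.2 0.2] w 0.0098
slide [20.8 -0.1 -1.2] twist -0.1
```

View pics/w23z.png

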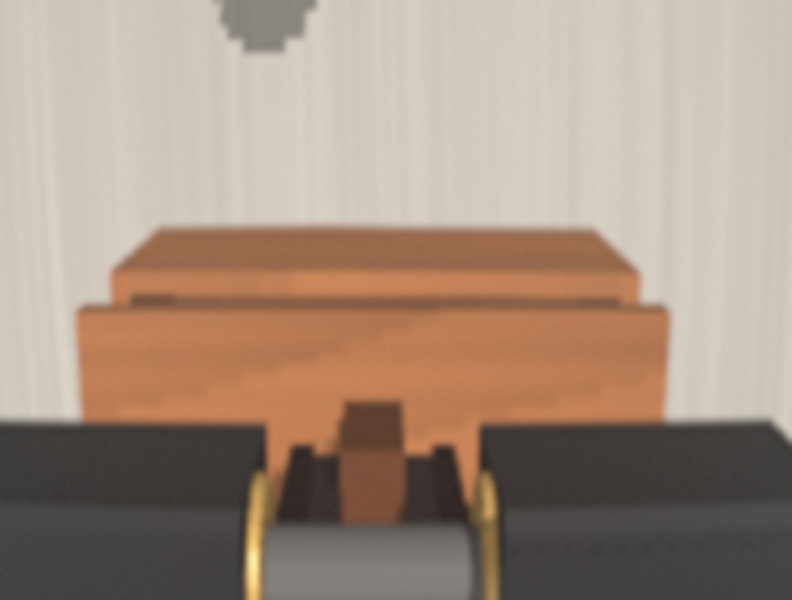

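Run:
```python
from h import *
T=np.load('pics/w23.npy'); Ti=np.linalg.inv(T)
print([(Ti@np.append(onplane('wrist',q,.046,T),1)*1000).round(1)[:3] for q in [(244.2,187.6),(403.6,187.6)]])
z=T[2,3]-.005
print([(Ti@np.append(onplane('wrist',q,z,T),1)*1000).round(1)[:3] for q in [(234.2,197),(412.1,197)]])
```

```text
[array([ 30.8,  29.8, -51. ]), array([29.7, 30.1, 51.9])]
[array([  5.4,  29.1, -50.6]), array([ 4.3, 29.4, 50.3])]
```

Request:
jog_arm(series=[{"slide": [6, 0.7, 0.3], "twist": 0, "fingers": 0}, {"slide": [12, 0.7, 0.3], "twist": 0, "fingers": 0}, {"slide": [16, 0.7, 0.3], "twist": 0, "fingers": 0}, {"slide": [19.5, 0.7, 0.3], "twist": 0, "fingers": 0}, {"slide": [20, 0.7, 0.3], "twist": 0, "fingers": 0}])

```text
t: 29.58
position: [0.6164, 0.2547, 0.0592]
tcp_rot: [-150.7, 89.4, -152.2]
wrist_force: [-5.6, -2.2, 10.6]
grip_width: 0.0098
```

Request:
jog_arm(series=[{"slide": [0.5, 0, 0], "twist": 0, "fingers": 0}, {"slide": [0.5, 0, 0], "twist": 0, "fingers": 0.4}, {"slide": [0.5, 0, 0], "twist": 0, "fingers": 0.4}, {"slide": [0, 0, 0], "twist": 0, "fingers": 0.4}, {"slide": [-2, 0, 0], "twist": 0, "fingers": 0.4}])

```text
t: 30.2
position: [0.6163, 0.2546, 0.0609]
tcp_rot: [-151.2, 89.4, -152.6]
wrist_force: [-0.5, -1.0, 0.0]
grip_width: 0.0335
```

Request:
jog_arm(series=[{"slide": [-30, 0, 0], "twist": 0, "fingers": 0.4}, {"slide": [-80, 0, 0], "twist": 0, "fingers": 0.4}, {"slide": [-110, 0, 0], "twist": 0, "fingers": 0.4}, {"slide": [-110, 0, 0], "twist": 0, "fingers": 0.4}, {"slide": [-110, 0, 0], "twist": 0, "fingers": 0.4}])

```text
t: 30.82
position: [0.6167, 0.255, 0.1697]
tcp_rot: [-152.6, 89.3, -154.1]
wrist_force: [0.1, -0.3, 0.1]
grip_width: 0.0348
```

Run:
```python
from h import *
im,T=snapw('w24'); plan([0.45,0.127,0.12],90)
cv2.imwrite('pics/t24.png',arm.snapshot('top'))
cv2.imwrite('pics/w24z.png',cv2.resize(im[120:270,210:450],None,fx=3.3,fy=4,interpolation=cv2.INTER_CUBIC))
```

```text
t 30.88 pos [0.6163 0.2549 0.1689] jaw -1.5 tilt 0.82 j6 17.0 F [ 0.2 -0.1  0.6] w 0.035
slide [  51.8 -131.8 -162.3] twist 88.5
```

View pics/w24.png

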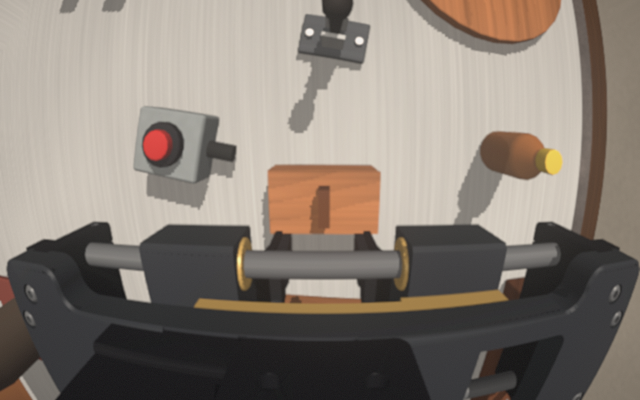

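View pics/t24.png

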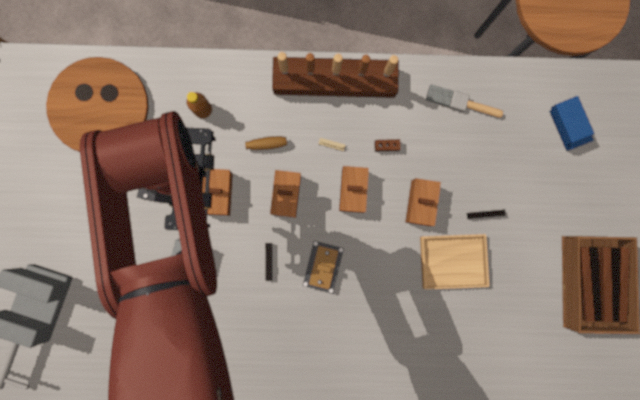

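Run:
```python
from h import *
from top import rect
im=cv2.imread('pics/t24.png'); hsv=cv2.cvtColor(im,cv2.COLOR_BGR2HSV)
m=cv2.inRange(hsv,(0,0,0),(180,255,75))
for (u,v) in [(269,261),(486,214)]:
    k=np.zeros_like(m); k[v-32:v+32,u-30:u+30]=255
    cs,_=cv2.findContours(m&k,cv2.RETR_EXTERNAL,cv2.CHAIN_APPROX_NONE); c=max(cs,key=cv2.contourArea)
    print(cv2.contourArea(c),rect('top',c,.016),cv2.boundingRect(c))
plan([0.45,0.127,0.15],88)
```

```text
168.0 (array([0.45371844, 0.12844464]), 82.32469940185547, 11.811807632446289, 1.5817971229553223) (266, 244, 6, 36)
152.5 (array([ 0.5765509 , -0.39018051]), 88.59683227539062, 12.615852355957031, -83.65472745895386) (468, 210, 37, 9)
t 30.93 pos [0.6161 0.2548 0.1686] jaw -1.5 tilt 0.85 j6 17.0 F [-1.   0.2 -0.1] w 0.0348
slide [  21.6 -131.9 -162.5] twist -89.5
```

Request:
jog_arm(series=[{"slide": [0, -30, -38], "twist": -10, "fingers": 0.6}, {"slide": [10, -60, -75], "twist": -20, "fingers": 0.6}, {"slide": [10, -90, -112], "twist": -30, "fingers": 0.6}, {"slide": [10, -120, -148], "twist": -40, "fingers": 0.6}, {"slide": [10, -130, -162], "twist": -50, "fingers": 0.6}])

```text
t: 31.55
position: [0.4478, 0.1277, 0.1597]
tcp_rot: [152.7, 88.9, -158.5]
wrist_force: [0.3, -0.2, -0.0]
grip_width: 0.0521
```

Request:
jog_arm(series=[{"slide": [0, 0, 0], "twist": -10, "fingers": 0.6}, {"slide": [0, 0, 0], "twist": -20, "fingers": 0.6}, {"slide": [0, 0, 0], "twist": -30, "fingers": 0.6}, {"slide": [0, 0, 0], "twist": -40, "fingers": 0.6}, {"slide": [0, 0, 0], "twist": -43, "fingers": 0.6}])

```text
t: 32.17
position: [0.4468, 0.1276, 0.1582]
tcp_rot: [107.7, 88.8, -160.4]
wrist_force: [0.2, 0.4, -0.5]
grip_width: 0.0517
```

Run:
```python
from h import *
arm.snapshot('top')
im,T=snapw('w25'); plan([0.4535,0.128,0.15],91.6)
print(proj('wrist',[.4535,.128,.016],T))
cv2.imwrite('pics/w25z.png',cv2.resize(im[90:260,220:420],None,fx=3.5,fy=3.5,interpolation=cv2.INTER_CUBIC))
```

```text
t 32.27 pos [0.4469 0.1276 0.1584] jaw 91.8 tilt 1.2 j6 -85.0 F [0.2 0.2 0.2] w 0.0523
slide [ 8.2 -6.8  0.2] twist 0.2
(np.float64(323.328796553837), np.float64(205.7870966981549))
```

View pics/w25z.png

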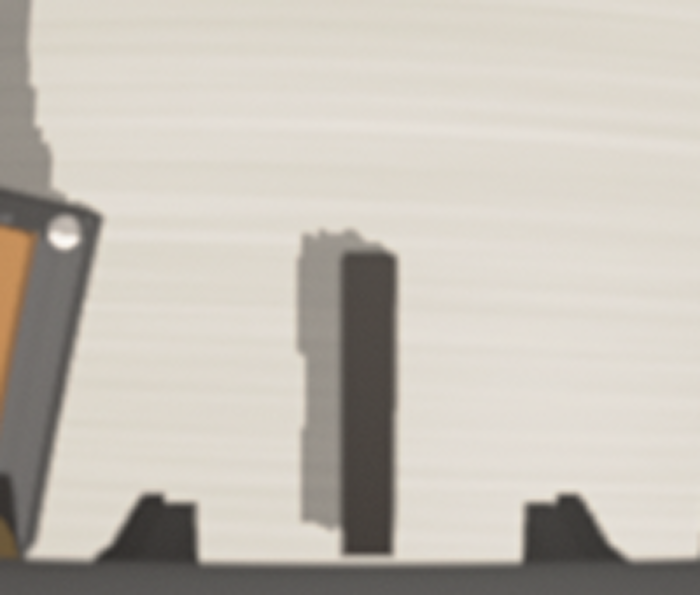

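Run:
```python
from h import *
T=np.load('pics/w25.npy'); print(onplane('wrist',(325.3,205.3),.016,T))
plan([0.4535,0.1293,0.004],91.6)
```

```text
[0.4529208  0.12997381 0.016     ]
t 32.27 pos [0.4469 0.1276 0.1584] jaw 91.8 tilt 1.2 j6 -85.0 F [0.2 0.2 0.2] w 0.0523
slide [154.2  -9.8   2.5] twist 0.2
```

Request:
jog_arm(series=[{"slide": [60, -9, 2.5], "twist": 0, "fingers": 0.6}, {"slide": [115, -9, 2.5], "twist": 0, "fingers": 0.6}, {"slide": [148, -9, 2.5], "twist": 0, "fingers": 0.6}, {"slide": [154, -9, 2.5], "twist": 0, "fingers": 0.6}, {"slide": [154, -9, 2.5], "twist": 0, "fingers": 0.6}], newtons=15)

```text
t: 32.9
position: [0.4529, 0.1293, 0.0044]
tcp_rot: [107.8, 88.8, -160.5]
wrist_force: [0.4, -0.0, 0.4]
grip_width: 0.0524
```

Request:
jog_arm(series=[{"slide": [0, 0, 0], "twist": 0, "fingers": 0}, {"slide": [0, 0, 0], "twist": 0, "fingers": 0}, {"slide": [0, 0, 0], "twist": 0, "fingers": 0}, {"slide": [0, 0, 0], "twist": 0, "fingers": 0}, {"slide": [0, 0, 0], "twist": 0, "fingers": 0}])

```text
t: 33.52
position: [0.453, 0.1293, 0.0047]
tcp_rot: [107.9, 88.8, -160.3]
wrist_force: [-0.7, 0.1, 2.9]
grip_width: 0.0158
```

Request:
jog_arm(series=[{"slide": [-10, 0, 0], "twist": 0, "fingers": 0}, {"slide": [-50, 0, 0], "twist": 0, "fingers": 0}, {"slide": [-100, 0, 0], "twist": 0, "fingers": 0}, {"slide": [-130, 0, 0], "twist": 0, "fingers": 0}, {"slide": [-130, 0, 0], "twist": 0, "fingers": 0}])

```text
t: 34.15
position: [0.4579, 0.1306, 0.1382]
tcp_rot: [113.8, 89.2, -154.4]
wrist_force: [0.4, -0.3, 0.2]
grip_width: 0.0155
```

```bash
python3 - <<'E'
from h import *
cv2.imwrite('pics/t26.png',arm.snapshot('top'))
im,T=snapw('w26'); plan([0.46,-0.275,0.13],93)
E
python3 top.py pics/t26.png
```

```text
t 34.25 pos [0.4554 0.1302 0.1346] jaw 91.8 tilt 1.19 j6 -85.0 F [ 0.2 -0.7 -1.5] w 0.0158
slide [   7.4    7.9 -405.1] twist -1.2
box px (423.0, 202.1) A 1203.0 xy [ 0.5999 -0.2292] wh 104.1 67.3 ang -7.7
box px (285.3, 193.6) A 1062.5 xy [0.6124 0.0908] wh 103.2 59.1 ang -5.0
box px (215.8, 191.7) A 1116.5 xy [0.6131 0.2506] wh 103.7 60.8 ang -1.7
box px (353.8, 189.2) A 1079.0 xy [ 0.6263 -0.0677] wh 103.8 60.4 ang -2.9
blank px (202.0, 316.6) A 264.0 xy [0.3334 0.2792] wh 79.0 30.2 ang 2.1
tray px (454.3, 261.5) A 3411.0 xy [ 0.4623 -0.3121] wh 159.8 125.1 ang -86.9
red px (180.7, 259.4) A 101.5 xy [0.4567 0.3234] wh 29.5 22.6 ang 2.2
```

View pics/w26.png

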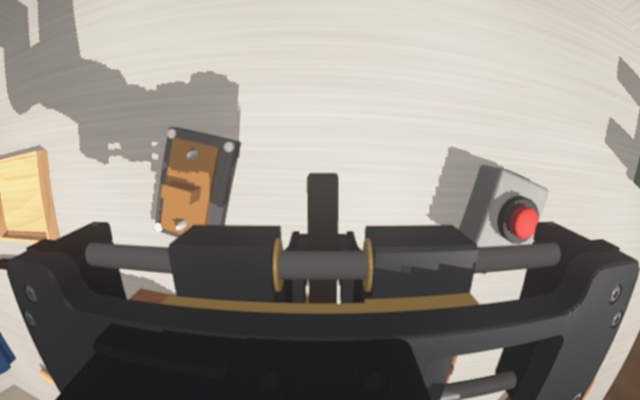

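Request:
jog_arm(series=[{"slide": [0, 1, -40], "twist": 0, "fingers": 0}, {"slide": [0, 2, -95], "twist": 0, "fingers": 0}, {"slide": [0, 3, -150], "twist": 0, "fingers": 0}, {"slide": [0, 5, -205], "twist": 0, "fingers": 0}, {"slide": [0, 6, -260], "twist": 0, "fingers": 0}])

```text
t: 34.88
position: [0.456, -0.131, 0.1346]
tcp_rot: [102.3, 88.7, -165.9]
wrist_force: [0.9, -0.3, -0.3]
grip_width: 0.0158
```

Run:
```python
from h import *
plan([0.46,-0.28,0.13],93)
```

```text
t 34.88 pos [ 0.456  -0.131   0.1346] jaw 91.8 tilt 1.32 j6 -116.0 F [ 0.9 -0.3 -0.3] w 0.0158
slide [   5.4    0.5 -149. ] twist -1.2
```

Request:
jog_arm(series=[{"slide": [0, 0, -50], "twist": -1, "fingers": 0}, {"slide": [0, 0, -100], "twist": -1, "fingers": 0}, {"slide": [0, 0, -149], "twist": -1, "fingers": 0}, {"slide": [0, 0, -149], "twist": -1, "fingers": 0}, {"slide": [0, 0, -149], "twist": -1, "fingers": 0}])

```text
t: 35.5
position: [0.4595, -0.2789, 0.1335]
tcp_rot: [93.8, 88.5, -173.5]
wrist_force: [-0.7, 0.3, -0.0]
grip_width: 0.0162
```

Run:
```python
from h import *
arm.snapshot('top')
im,T=snapw('w27'); plan([0.46,-0.28,0.13],93)
```

```text
t 35.6 pos [ 0.4601 -0.2784  0.1342] jaw 92.8 tilt 1.4 j6 -131.0 F [0.2 1.  0.1] w 0.0158
slide [ 4.2  0.1 -1.6] twist -0.2
```

View pics/w27.png

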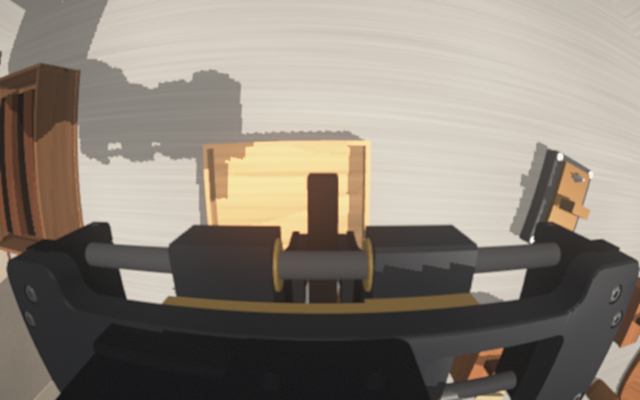

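Run:
```python
from h import *
T=np.load('pics/w27.npy'); print([onplane('wrist',q,.022,T).round(4) for q in [(205,145),(369.5,141)]])
plan([0.463,-0.281,0.011],93)
```

```text
[array([ 0.4068, -0.3903,  0.022 ]), array([ 0.3981, -0.2396,  0.022 ])]
t 35.6 pos [ 0.4601 -0.2784  0.1342] jaw 92.8 tilt 1.4 j6 -131.0 F [0.2 1.  0.1] w 0.0158
slide [123.1  -5.7  -2.5] twist -0.2
```

Request:
jog_arm(series=[{"slide": [50, -5.7, -2.5], "twist": 0, "fingers": 0}, {"slide": [95, -5.7, -2.5], "twist": 0, "fingers": 0}, {"slide": [115, -5.7, -2.5], "twist": 0, "fingers": 0}, {"slide": [122.5, -5.7, -2.5], "twist": 0, "fingers": 0}, {"slide": [123, -5.7, -2.5], "twist": 0, "fingers": 0}])

```text
t: 36.22
position: [0.4632, -0.2804, 0.0113]
tcp_rot: [96.2, 88.6, -170.8]
wrist_force: [0.2, -0.2, -0.3]
grip_width: 0.0156
```

Request:
jog_arm(series=[{"slide": [0, 0, 0], "twist": 0, "fingers": 0.4}, {"slide": [0, 0, 0], "twist": 0, "fingers": 0.4}, {"slide": [-10, 0, 0], "twist": 0, "fingers": 0.4}, {"slide": [-60, 0, 0], "twist": 0, "fingers": 0.4}, {"slide": [-120, 0, 0], "twist": 0, "fingers": 0.4}])

```text
t: 36.85
position: [0.4653, -0.2794, 0.1323]
tcp_rot: [92.7, 88.5, -174.4]
wrist_force: [0.8, -0.6, 0.4]
grip_width: 0.0345
```

Run:
```python
from h import *
cv2.imwrite('pics/t28.png',arm.snapshot('top'))
im,T=snapw('w28'); plan([0.5765,-0.39,0.14],6.5)
```

```text
t 36.95 pos [ 0.4706 -0.2834  0.1403] jaw 92.9 tilt 1.04 j6 -131.0 F [ 1.3 -1.1  0.8] w 0.035
slide [   0.4 -100.4 -111.8] twist 86.4
```

View pics/w28.png

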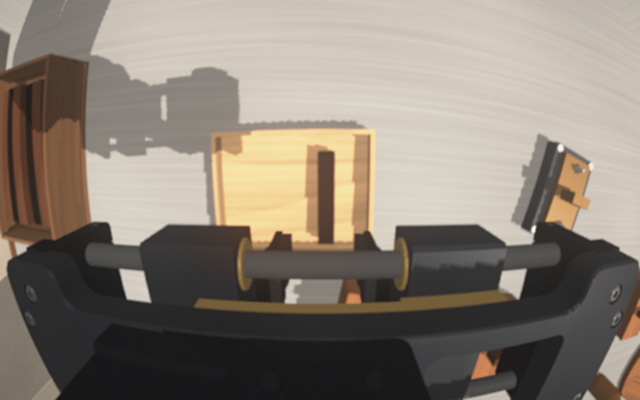

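View pics/t28.png

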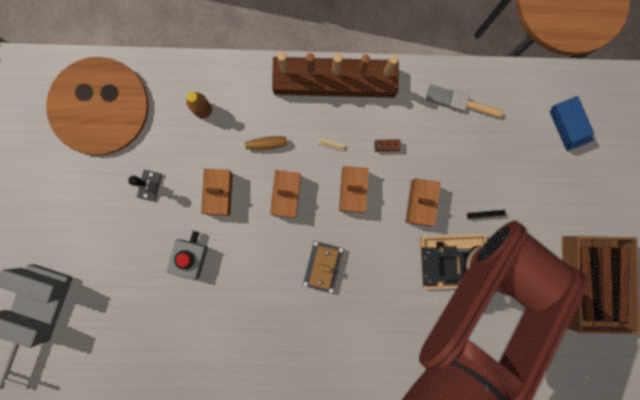

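Request:
jog_arm(series=[{"slide": [0, -25, -28], "twist": 10, "fingers": 0.6}, {"slide": [0, -50, -56], "twist": 20, "fingers": 0.6}, {"slide": [0, -75, -84], "twist": 30, "fingers": 0.6}, {"slide": [0, -97, -108], "twist": 40, "fingers": 0.6}, {"slide": [0, -97, -108], "twist": 50, "fingers": 0.6}])

```text
t: 37.58
position: [0.574, -0.3881, 0.1404]
tcp_rot: [-172.8, 89.0, -130.3]
wrist_force: [-0.6, 0.8, -0.3]
grip_width: 0.0522
```

Request:
jog_arm(series=[{"slide": [0, 0, 0], "twist": 10, "fingers": 0.6}, {"slide": [0, 0, 0], "twist": 20, "fingers": 0.6}, {"slide": [0, 0, 0], "twist": 30, "fingers": 0.6}, {"slide": [0, 0, 0], "twist": 36.5, "fingers": 0.6}, {"slide": [0, 0, 0], "twist": 36.5, "fingers": 0.6}])

```text
t: 38.2
position: [0.574, -0.3882, 0.1409]
tcp_rot: [-134.8, 89.0, -128.7]
wrist_force: [0.1, 0.3, -0.1]
grip_width: 0.052
```

Run:
```python
from h import *
arm.snapshot('top')
im,T=snapw('w29'); plan([0.5765,-0.39,0.004],6.4)
print(proj('wrist',[.5765,-.39,.016],T))
cv2.imwrite('pics/w29z.png',cv2.resize(im[90:260,220:420],None,fx=3.5,fy=3.5,interpolation=cv2.INTER_CUBIC))
```

```text
t 38.3 pos [ 0.574  -0.3882  0.1408] jaw 6.2 tilt 1.05 j6 -46.0 F [-0.2 -1.1 -0.2] w 0.0525
slide [136.8  -0.3   4.1] twist -0.2
(np.float64(326.85623633511767), np.float64(200.75812998350108))
```

View pics/w29z.png

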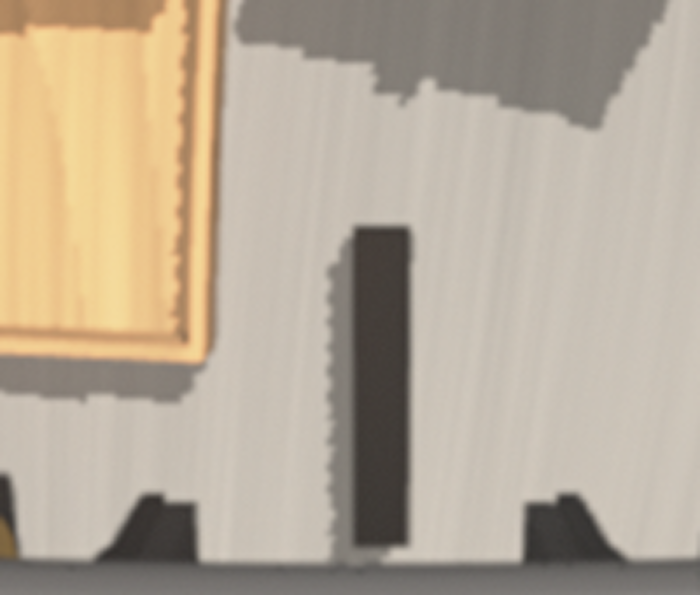

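Run:
```python
from h import *
T=np.load('pics/w29.npy'); p=onplane('wrist',(329.1,200.3),.016,T); print(p)
plan([p[0],p[1],0.0045],6.4)
```

```text
[ 0.57856925 -0.38931825  0.016     ]
t 38.3 pos [ 0.574  -0.3882  0.1408] jaw 6.2 tilt 1.05 j6 -46.0 F [-0.2 -1.1 -0.2] w 0.0525
slide [1.362e+02 1.000e-01 6.200e+00] twist -0.2
```

Request:
jog_arm(series=[{"slide": [10, 0, 6], "twist": 0, "fingers": 0.38}, {"slide": [60, 0, 6], "twist": 0, "fingers": 0.38}, {"slide": [90, 0, 6], "twist": 0, "fingers": 0.38}, {"slide": [90, 0, 6], "twist": 0, "fingers": 0.38}, {"slide": [90, 0, 6], "twist": 0, "fingers": 0.38}])

```text
t: 38.92
position: [0.5798, -0.3893, 0.0519]
tcp_rot: [-130.3, 89.0, -124.1]
wrist_force: [0.3, -0.8, 0.3]
grip_width: 0.0335
```

Run:
```python
from h import *
im,T=snapw('w30');plan([.5785,-.3893,0.0045],6.4)
cv2.imwrite('pics/w30z.png',cv2.resize(im[90:260,220:420],None,fx=3.5,fy=3.5,interpolation=cv2.INTER_CUBIC))
```

```text
t 38.98 pos [ 0.5802 -0.3897  0.0528] jaw 6.2 tilt 1.06 j6 -46.0 F [ 0.3 -0.  -0.2] w 0.0334
slide [48.3  1.3 -1.2] twist -0.2
```

View pics/w30z.png

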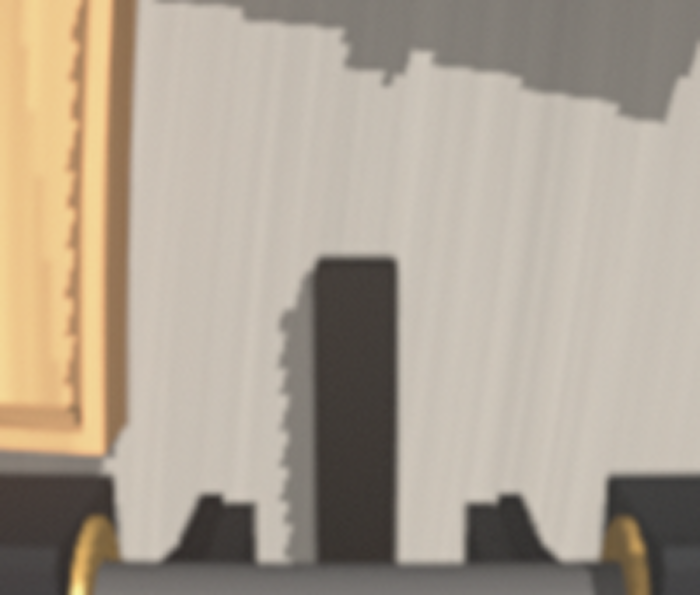

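Blank is centred between the fingers (zoom columns 316–397 between pads at 255 and 467), and the tray wall is well outside. Descend and grip.

Request:
jog_arm(series=[{"slide": [20, 1, -1], "twist": 0, "fingers": 0.38}, {"slide": [38, 1, -1], "twist": 0, "fingers": 0.38}, {"slide": [46, 1, -1], "twist": 0, "fingers": 0.38}, {"slide": [48, 1, -1], "twist": 0, "fingers": 0.38}, {"slide": [48, 1, -1], "twist": 0, "fingers": 0.38}])

```text
t: 39.6
position: [0.5788, -0.3897, 0.0047]
tcp_rot: [-125.2, 88.9, -119.0]
wrist_force: [0.3, -0.0, 0.7]
grip_width: 0.0332
```

Request:
jog_arm(series=[{"slide": [0, 0, 0], "twist": 0, "fingers": 0}, {"slide": [0, 0, 0], "twist": 0, "fingers": 0}, {"slide": [0, 0, 0], "twist": 0, "fingers": 0}, {"slide": [0, 0, 0], "twist": 0, "fingers": 0}, {"slide": [0, 0, 0], "twist": 0, "fingers": 0}])

```text
t: 40.22
position: [0.5791, -0.3899, 0.0053]
tcp_rot: [-123.0, 88.9, -116.8]
wrist_force: [-0.2, 0.4, 2.6]
grip_width: 0.0156
```

Request:
jog_arm(series=[{"slide": [-10, 0, 0], "twist": 0, "fingers": 0}, {"slide": [-50, 0, 0], "twist": 0, "fingers": 0}, {"slide": [-100, 0, 0], "twist": -5, "fingers": 0}, {"slide": [-125, 0, 0], "twist": -15, "fingers": 0}, {"slide": [-125, 0, 0], "twist": -25, "fingers": 0}])

```text
t: 40.85
position: [0.5819, -0.3892, 0.1349]
tcp_rot: [-130.5, 88.8, -99.0]
wrist_force: [-0.1, 0.8, -0.5]
grip_width: 0.0157
```

Run:
```python
from h import *
plan([0.466,-0.341,0.125],93.2)
```

```text
t 40.85 pos [ 0.5819 -0.3892  0.1349] jaw 31.5 tilt 1.22 j6 -71.0 F [-0.1  0.8 -0.5] w 0.0157
slide [  9.3 101.8 -73.5] twist -61.7
```

Request:
jog_arm(series=[{"slide": [0, 25, -18], "twist": -10, "fingers": 0}, {"slide": [0, 50, -36], "twist": -20, "fingers": 0}, {"slide": [0, 75, -54], "twist": -30, "fingers": 0}, {"slide": [0, 102, -73.5], "twist": -40, "fingers": 0}, {"slide": [0, 102, -73.5], "twist": -50, "fingers": 0}])

```text
t: 41.48
position: [0.4639, -0.3395, 0.1343]
tcp_rot: [175.0, 88.8, -103.2]
wrist_force: [0.2, 0.0, 0.4]
grip_width: 0.0159
```

Request:
jog_arm(series=[{"slide": [0, 0, 0], "twist": -10, "fingers": 0}, {"slide": [0, 0, 0], "twist": -12, "fingers": 0}, {"slide": [0, 0, 0], "twist": -12, "fingers": 0}, {"slide": [0, 0, 0], "twist": -12, "fingers": 0}, {"slide": [0, 0, 0], "twist": -12, "fingers": 0}])

```text
t: 42.1
position: [0.4639, -0.3394, 0.1342]
tcp_rot: [162.7, 88.8, -103.5]
wrist_force: [-0.5, 0.5, -0.8]
grip_width: 0.0156
```

Run:
```python
from h import *
snapw('w31'); plan([0.466,-0.341,0.0115],93.2)
```

```text
t 42.15 pos [ 0.4639 -0.3395  0.1342] jaw 93.8 tilt 1.17 j6 -137.0 F [-0.1  0.5 -0.6] w 0.0157
slide [122.7  -2.7   0.7] twist 0.6
```

View pics/w31.png

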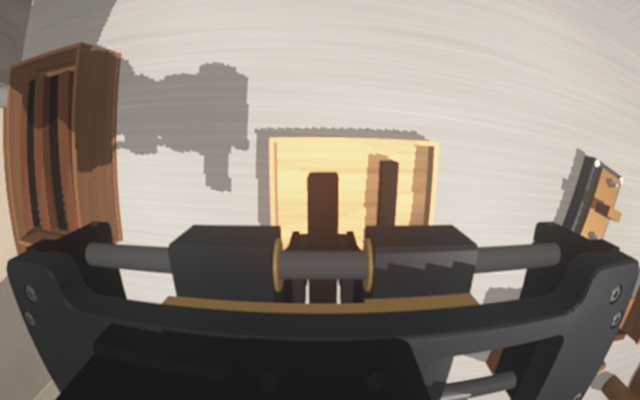

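Request:
jog_arm(series=[{"slide": [50, -2.7, 0.5], "twist": 0.5, "fingers": 0}, {"slide": [95, -2.7, 0.5], "twist": 0.5, "fingers": 0}, {"slide": [115, -2.7, 0.5], "twist": 0.5, "fingers": 0}, {"slide": [122, -2.7, 0.5], "twist": 0.5, "fingers": 0}, {"slide": [122.5, -2.7, 0.5], "twist": 0.5, "fingers": 0}])

```text
t: 42.78
position: [0.4667, -0.3418, 0.0126]
tcp_rot: [166.3, 88.8, -100.4]
wrist_force: [-0.6, 0.3, -0.9]
grip_width: 0.0159
```

Request:
jog_arm(series=[{"slide": [0, 0, 0], "twist": 0, "fingers": 0.4}, {"slide": [0, 0, 0], "twist": 0, "fingers": 0.4}, {"slide": [-10, 0, 0], "twist": 0, "fingers": 0.4}, {"slide": [-60, 0, 0], "twist": 0, "fingers": 0.4}, {"slide": [-120, 0, 0], "twist": 0, "fingers": 0.4}])

```text
t: 43.4
position: [0.4663, -0.3386, 0.1335]
tcp_rot: [161.0, 88.9, -105.7]
wrist_force: [-0.4, -0.7, 0.9]
grip_width: 0.0344
```

Request:
jog_arm(series=[{"slide": [-50, 20, 20], "twist": 0, "fingers": 0.4}, {"slide": [-80, 60, 0], "twist": 0, "fingers": 0.4}, {"slide": [-80, 60, 0], "twist": 0, "fingers": 0.4}, {"slide": [-80, 60, 0], "twist": 0, "fingers": 0.4}, {"slide": [-80, 60, 0], "twist": 0, "fingers": 0.4}])

```text
t: 44.02
position: [0.4069, -0.3396, 0.2126]
tcp_rot: [155.5, 88.9, -111.2]
wrist_force: [0.6, 1.1, -0.8]
grip_width: 0.0349
```

```bash
python3 - <<'E'
from h import *
plan([0.466,-0.341,0.0115],93.2)
cv2.imwrite('pics/t32.png',arm.snapshot('top'));cv2.imwrite('pics/s32.png',arm.snapshot('scene'))
E
python3 top.py pics/t32.png
```

```text
t 44.02 pos [ 0.4069 -0.3396  0.2126] jaw 93.3 tilt 1.06 j6 -141.0 F [ 0.6  1.1 -0.8] w 0.0349
slide [200.7 -60.5  -1.4] twist 0.1
box px (423.0, 202.0) A 1208.5 xy [ 0.6    -0.2294] wh 104.2 67.7 ang -7.7
box px (285.3, 193.5) A 1064.0 xy [0.6127 0.0908] wh 103.1 59.1 ang -5.0
box px (215.7, 191.7) A 1112.0 xy [0.6132 0.2509] wh 103.7 60.5 ang -1.6
box px (353.7, 189.3) A 1085.5 xy [ 0.6263 -0.0674] wh 104.1 60.6 ang -2.4
blank px (501.2, 303.0) A 402.5 xy [ 0.3666 -0.4205] wh 96.3 96.0 ang -0.5
blank px (465.9, 259.6) A 146.0 xy [ 0.4671 -0.3414] wh 78.8 13.1 ang 3.2
blank px (440.5, 260.0) A 136.0 xy [ 0.4648 -0.2804] wh 80.6 12.0 ang 0.2
dark px (491.7, 303.7) A 2109.5 xy [ 0.3638 -0.403 ] wh 129.9 107.5 ang -89.0
tray px (454.0, 261.2) A 3360.0 xy [ 0.4596 -0.3123] wh 160.1 130.2 ang -86.8
red px (182.3, 259.6) A 139.5 xy [0.4568 0.32  ] wh 29.5 29.4 ang -88.9
```

View pics/t32.png

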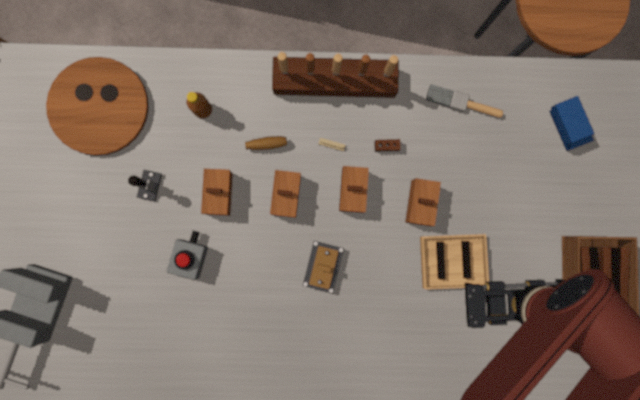

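View pics/s32.png

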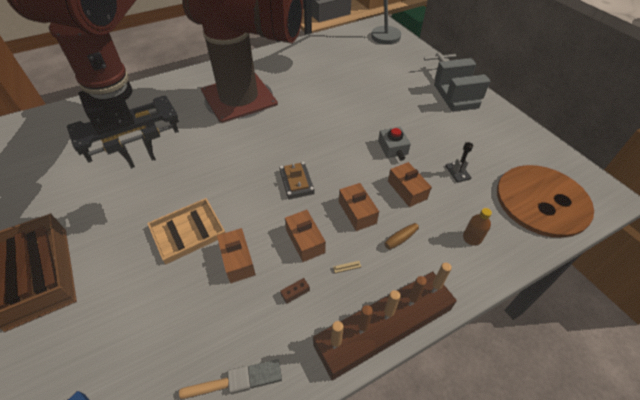

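Run:
```python
import cv2
im=cv2.imread('pics/s32.png'); cv2.imwrite('pics/s32z.png',cv2.resize(im[110:280,140:440],None,fx=2.66,fy=3.3,interpolation=cv2.INTER_CUBIC))
```

```text
(no output)
```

View pics/s32z.png

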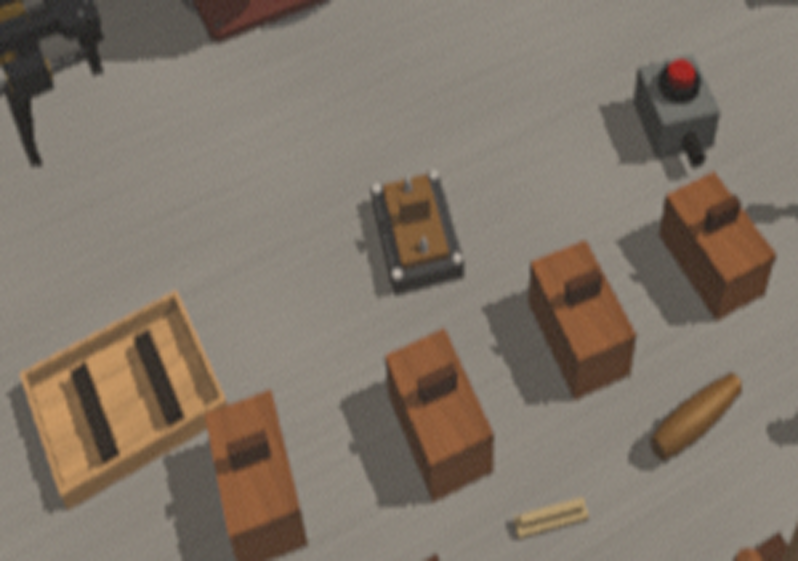

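```bash
python3 -c "
from workcell import arm
print(arm.hand_in()); print(arm.state()['t'])"
```

```text
the job is handed in; nothing more can be done
None
the job is handed in; nothing more can be done
```

The job is done and handed in at about 44 s of the 210 s allowed; no verdict was given.

- **Finding the plate:** The first box I hefted, the leftmost at about (0.616, 0.254), read 6.2–6.8 N, which matches the bronze plate. A box with plywood would read about 2.6 N, so I did not heft or open the other three.
- **Plate on the jig:** I lowered the plate over both pins. In the wrist image both pin tips stood through the holes. The plate also measured about 92 mm long if taken at its flush height, so it lies flush.
- **Drill switch:** Only after that did I push the button, against a hard stop at z = 0.062. The force was up to 30 N there and 2.6 N when eased back 3 mm, so it was fully in. I pressed it down again once to confirm.
- **Box closed:** The lid is back on the opened box. In the last images it sits level and matches the other three.
- **Peg blanks:** There were two loose blanks, and no third appeared in any image. Both lie flat side by side in the tray, at about (0.465, -0.280) and (0.467, -0.341).

The last top and scene images showed all four boxes closed, the bystanders where they started and the gripper clear of everything. I noticed no knocks and no final check failed. One camera reading of the jig, taken while the arm was still settling, was 1–3 mm off. I measured again once it was still, before lowering the plate. The tool also drifted up to about 1.4° from vertical, which caused no visible trouble.

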